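# Stow two spare work lamps in the push-latch drawer

### The job

Press the front of the shut drawer so that its push latch lets go and it springs out, then take the two white lamps from the sloping yellow rack and stand each upright, bulb up, in an empty cell of its own in the drawer. Then push the drawer back in until it latches, and make sure that it stays shut. Set the lamps down gently, and leave the amber lamp in the rack, the lamp already in the drawer in its cell, and the tape roll and the charger where they are.

Things in the scene. Friction and masses are not known exactly. Their poses are not given: they have to be found in the camera images.
- bay: Fixed low blue steel bay that holds the drawer, open at the front (towards the robot) and above the cells: side walls 262 apart outside, 74 high, from 10 to 215 behind the shut drawer's front face; a cover 82 high from 110 back. Origin on the bench, under the middle of the shut drawer's front face; x points into the bay, z up. It turns about z from start to start.
- drawer (a joint): Opening of the grey drawer in m: about 0 latched shut, 0.15 fully out; slides along -x of the bay. A spring pushes it out with 4 to 5 N. Push-push latch: pushed in past shut by 9 mm or more (hard stop at -0.0105; about 10 N at 2 cm/s) and let go, a latched drawer springs out by itself to 0.15 in about 1.5 s; an open drawer pushed in as far stays shut.
- front (a point): Middle of the drawer's flat front face, 35 above the bench; moves with the drawer. The front panel is 240 wide, 24 thick, from 5 to 62 above the bench. Axes as the bay's (x inward). Lamps in the cells rise to 124 above the bench and stand about 32 behind this face: lean the tool back from them when pushing here.
- cell_left (a point): Middle of the floor of the drawer's left cell (+y side), 12 above the bench, 55 behind the front face; moves with the drawer. Holds the stored lamp. Three cells side by side along y, 78 apart, each 62 (x) by 74 (y) inside, 43 deep; 4 thick dividers and back wall reach 55 above the bench. Axes as the bay's.
- cell_mid (a point): Middle of the floor of the drawer's middle cell, empty at the start. Same sizes and axes as the left cell.
- cell_right (a point): Middle of the floor of the drawer's right cell (towards -y), empty at the start. Same sizes and axes as the left cell.
- rack: Fixed yellow rack, base plate 110 x 262, with three square pockets in a row along its y, 85 apart (52 inside, 60 outside, walls 45 high along the lamp), leaning 30 degrees so that the lamps' tops point towards -x of the rack and up. Origin on the bench under the middle pocket. The rack turns about z from start to start.
- white_lamp_1: Loose lamp, 150 g, 112 tall: round black socket, 42 diameter, from 0 to 44, then a white cylindrical bulb, 46 diameter, straight sides from 46 to 101, domed top. Origin at the middle of its flat underside, z along its axis towards the bulb. It stands in one of the rack's pockets, leaning 30 degrees; which pocket varies.
- white_lamp_2: The second white lamp, the same as white_lamp_1, in another pocket.
- amber_lamp: A lamp of the same sizes with an amber bulb, in the remaining pocket of the rack; it stays there.
- stored_lamp: A white lamp of the same sizes that stands upright in the drawer's left cell from the start; it stays there.
- tape_roll: Bystander: loose green tape roll, ring 90 across, 48 high, on the bench. Origin at the centre of its underside.
- charger: Bystander: loose grey charger block, 110 x 75 x 49 high, on the bench. Origin at the centre of its underside.
Things that resemble listed ones, but are neither listed nor needed, are in the scene too. What is shaped like the stored_lamp but blue is not meant.

How it is judged:
On the way, in this order (a step that is already met when the one before it is completed fails the run):
1. the drawer has sprung out, more than 120 mm (value of joint drawer above 0.12 m), for 0.2 s.
2. both white lamps stand upright and released, one each in the middle and right cell, with the drawer out more than 100 mm ((((horizontal distance between white_lamp_1 and cell_mid below 0.028 m and z of white_lamp_1 in the frame of cell_mid between -0.008 and 0.008 m and angle between white_lamp_1's own z axis and vertical below 0.15 rad) and (horizontal distance between white_lamp_2 and cell_right below 0.028 m and z of white_lamp_2 in the frame of cell_right between -0.008 and 0.008 m and angle between white_lamp_2's own z axis and vertical below 0.15 rad)) or ((horizontal distance between white_lamp_2 and cell_mid below 0.028 m and z of white_lamp_2 in the frame of cell_mid between -0.008 and 0.008 m and angle between white_lamp_2's own z axis and vertical below 0.15 rad) and (horizontal distance between white_lamp_1 and cell_right below 0.028 m and z of white_lamp_1 in the frame of cell_right between -0.008 and 0.008 m and angle between white_lamp_1's own z axis and vertical below 0.15 rad))) and contact force between each of white_lamp_1, white_lamp_2 and the fingers below 0.2 N and value of joint drawer above 0.1 m), for 0.2 s.
At the end, for the whole second after the job is handed in: Drawer latched shut within 4 mm; the white lamps stand one each in the middle and right cells, the stored lamp in the left: upright within 0.15 rad, on the floor within 8 mm, within 28 mm of the cell middle, released, at rest. Amber lamp, tape roll and charger unmoved (25 to 30 mm) (value of joint drawer between -0.004 and 0.004 m and (((horizontal distance between white_lamp_1 and cell_mid below 0.028 m and z of white_lamp_1 in the frame of cell_mid between -0.008 and 0.008 m and angle between white_lamp_1's own z axis and vertical below 0.15 rad) and (horizontal distance between white_lamp_2 and cell_right below 0.028 m and z of white_lamp_2 in the frame of cell_right between -0.008 and 0.008 m and angle between white_lamp_2's own z axis and vertical below 0.15 rad)) or ((horizontal distance between white_lamp_2 and cell_mid below 0.028 m and z of white_lamp_2 in the frame of cell_mid between -0.008 and 0.008 m and angle between white_lamp_2's own z axis and vertical below 0.15 rad) and (horizontal distance between white_lamp_1 and cell_right below 0.028 m and z of white_lamp_1 in the frame of cell_right between -0.008 and 0.008 m and angle between white_lamp_1's own z axis and vertical below 0.15 rad))) and horizontal distance between stored_lamp and cell_left below 0.028 m and z of stored_lamp in the frame of cell_left between -0.008 and 0.008 m and angle between stored_lamp's own z axis and vertical below 0.15 rad and contact force between each of white_lamp_1, white_lamp_2 and the fingers below 0.2 N and linear speed of each of white_lamp_1, white_lamp_2, stored_lamp below 0.05 m/s); the robot touches nothing.
It fails at once if the amber lamp is moved from its place in the rack (25 mm) (distance of amber_lamp from where it was at the start of the episode above 0.025 m).
It fails at once if the tape roll is moved (30 mm) (distance of tape_roll from where it was at the start of the episode above 0.03 m).
It fails at once if the charger is moved (30 mm) (distance of charger from where it was at the start of the episode above 0.03 m).
It fails at once if the stored lamp leaves its cell or falls over (angle between stored_lamp's own z axis and vertical above 0.6 rad or horizontal distance between stored_lamp and cell_left above 0.04 m).
It fails at once if a white lamp is dropped or flung (faster than 0.7 m/s, as after a fall of 25 mm, while the fingers do not hold it) ((contact force between white_lamp_1 and the fingers below 0.05 N and linear speed of white_lamp_1 above 0.7 m/s) or (contact force between white_lamp_2 and the fingers below 0.05 N and linear speed of white_lamp_2 above 0.7 m/s)).
It also fails if it takes over 72 s, if anything falls off the work surface, if the arm or the gripper's body presses on something with over 40 N, if the wrist force passes 120 N, or if a joint passes its speed limit or range.

### The arm

A 6-joint arm with a two-finger parallel gripper is mounted at the origin on the work surface. World frame = base frame: x ahead of the robot, y to its left, z up, the work surface at z = 0. Lengths are in m, angles in rad, forces in N, time in s.
With the tool pointing down it reaches from about 0.375 to 0.9 m from the base axis. Payload 3.1 kg.
Tool frame: the origin (TCP) lies on the mounting face of the last link; the fingertips stand 182 mm ahead of it and the grasp point (between the pads) lies 164 mm ahead of it; z points along the fingers, y is the direction in which the jaws open and shut (so a half turn about z gives the same grasp; the last joint's range is limited). The gripper opens to 87 mm and grips with 3 to 60 N. Pads are 19 mm wide; open, the fingers measure 117 mm over their backs; the gripper's body (75 mm by 190 mm) begins 51 mm behind the grasp point.
Start: joints at [-1.296, 0.527, 1.433, -0, 1.181, -0.178], TCP at [0.274, -0.562, 0.405] pointing down, gripper open.
Joint ranges: [-3.08, 3.08], [-0.75, 2.2], [0.22, 2.44], [-1.43, 4.57], [0, 2.65], [-2.85, 2.85]. Speed limits (rad/s): [2.79, 2.79, 3.14, 3.14, 3.14, 3.14].

### API

Orientations are given as a unit quaternion [x, y, z, w].
In Python, from rig import robot, camera, camera_model gives the robot as it stands.
- The arm moves only by the tool drive_tool, never from a script. Its argument "plan" is a list that holds one entry, the list of rows, each a list of 6 numbers: the shift along the world's x, y, z in units of 2.5 cm (1.0 is 2.5 cm), then the turn, a rotation vector about the world's x, y, z in units of 6 degrees (1.0 is 6 degrees). A call has 1 to 8 rows; each row shifts and turns the commanded pose from where the row before left it; what a row does not reach is not made up. A row lasts 1/8 s, in which the tool goes at most 62.5 mm and 10.7 degrees, less where a joint would pass 70% of its speed; a pose out of reach is approached as far as the arm can. A call with a number of a shift or a turn outside -1 to 1 is refused whole. A call with a gripper value outside its range is refused whole. "grip" is the closure, from 0 (fully open) to 1 (shut), set as the call begins (left out, the last holds). The fingers move at their own pace and stop on an object; "force" is the grip in N (left out, the last holds). Time passes only in rows, so rows that do not move let the fingers close. It gives the time, the measured TCP pose, the force and the opening at its end, in the units of the state.
- robot.get_obs(): the state, without advancing time (a new reading comes with each control period).
- camera(name): name is "scene" or "top" or "wrist"; returns the picture (480x640x3 uint8, red, green, blue); there is no depth.
- camera_model(name): a dict with "K" (3x3 intrinsics, pixels), "k1" (the pictures are not rectified: a ray, as slopes to the right and down, at radius r is drawn at 1 + k1 r^2 times it, then the intrinsics apply), "world_to_cam" (4x4, takes a point from world to camera coordinates); the wrist camera has in their place "tool_from_camera" (4x4, takes a point from camera to tool coordinates, whose origin is the TCP and whose axes are the flange's). Camera axes: x right, y up, looking along -z (the intrinsics and any distortion apply to the point x, -y, -z); pixel columns grow to the right and rows downward; lengths in m; the calibration is good to about 2 mm. A picture is of the moment at which its call begins: read the wrist's pose just before it. camera_model takes no time and is no camera call.
- robot.hand_in(): hands the job in, once; it reports no verdict.
The state is a dict: "time": time; "q": joint angles; "joint_velocities": joint speeds; "joint_torque": joint torques, N m; "position": TCP position; "tool_rot": TCP orientation; "ft_force": force on the tool from outside, world axes, zero at the start; "moment": the same for the moment, N m; "grip_width": finger opening in m.
Only numpy, scipy, OpenCV 4.12 (cv2) and the standard library are available. Lean on these libraries where they do the work, as an engineer would, in place of code of your own. Each camera call takes 0.05 s, during which the arm holds its last target.

## Working session

There is one attempt and no reset: what is moved stays moved. The work goes in short steps, Python scripts to look and compute and a tool call to move; the robot and the scene stay as the last step left them, time stands still between calls to the robot, and variables do not carry over. Pictures are saved under pics/ and viewed, and the job is handed in when it is done.

Besides the shell and the picture viewer there is one more tool, called after "Call:" as name([rows], argument=value, ...), one row to a line, values as JSON. drive_tool: Moves the arm, as the interface text tells. Shifts and turns lie within -1 to 1; 1 stands for 2.5 cm of shift or 6 degrees of turn. Its arguments: {"type":"object","properties":{"plan":{"type":"array","items":{"type":"array","items":{"type":"array","items":{"type":"number","minimum":-1,"maximum":1}}}},"grip":{"type":"number"},"force":{"type":"number"}},"required":["plan"]}

```bash
ls; mkdir -p pics
python3 - <<'E'
from rig import robot,camera,camera_model
import cv2,numpy as np
np.set_printoptions(precision=4,suppress=True)
o=robot.get_obs();print(o)
for n in ["scene","top","wrist"]:
    im=camera(n);cv2.imwrite(f"pics/{n}0.png",im[:,:,::-1]);print(n,camera_model(n))
E
```

```text
pics
{'time': 0.0, 'q': array([-1.2955,  0.5285,  1.434 , -0.    ,  1.1814, -0.1785]), 'joint_velocities': array([ 0.0004, -0.0014, -0.0007,  0.0005,  0.0002, -0.0006]), 'joint_torque': array([  0.0023, -44.0029, -17.6596,   0.0633,   0.0582,  -0.0002]), 'position': array([ 0.2739, -0.5614,  0.4037]), 'tool_rot': array([ 0.9744,  0.225 , -0.0001, -0.0011]), 'ft_force': array([-0.3205,  0.3132,  0.3477]), 'moment': array([-0.0436,  0.0097,  0.0343]), 'grip_width': 0.08679251490836794}
scene {'K': array([[624.6461,   0.    , 316.415 ],
       [  0.    , 624.6461, 243.144 ],
       [  0.    ,   0.    ,   1.    ]]), 'k1': -0.1916775748338378, 'world_to_cam': array([[-0.8233,  0.5674, -0.0126,  0.5179],
       [-0.3229, -0.45  ,  0.8326,  0.1528],
       [ 0.4668,  0.6896,  0.5537, -1.6243],
       [ 0.    ,  0.    ,  0.    ,  1.    ]])}
top {'K': array([[435.7769,   0.    , 319.6868],
       [  0.    , 435.7769, 235.5346],
       [  0.    ,   0.    ,   1.    ]]), 'k1': 0.023312918516396636, 'world_to_cam': array([[ 0.0138, -0.9999, -0.0014, -0.0431],
       [ 0.9764,  0.0131,  0.2158, -0.5918],
       [-0.2157, -0.0043,  0.9764, -0.8269],
       [ 0.    ,  0.    ,  0.    ,  1.    ]])}
wrist {'K': array([[365.9424,   0.    , 322.6151],
       [  0.    , 365.9424, 242.2913],
       [  0.    ,   0.    ,   1.    ]]), 'k1': -0.04125544548716519, 'tool_from_camera': array([[ 0.0005,  0.9536,  0.301 ,  0.0829],
       [ 1.    , -0.0004, -0.0006, -0.0001],
       [-0.0004,  0.301 , -0.9536,  0.0195],
       [ 0.    ,  0.    ,  0.    ,  1.    ]])}
```

View pics/scene0.png

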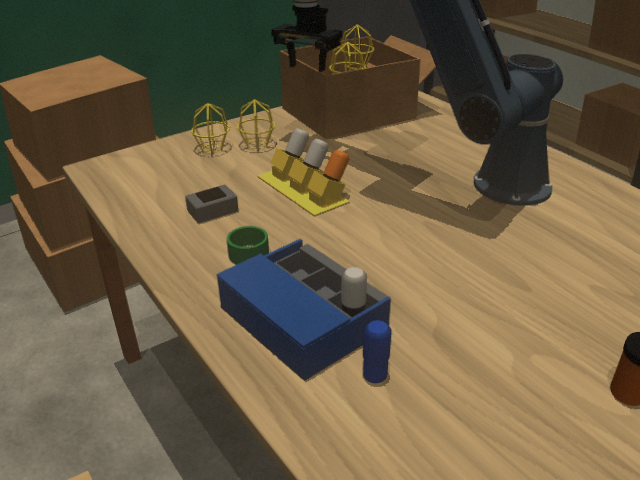

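View pics/top0.png

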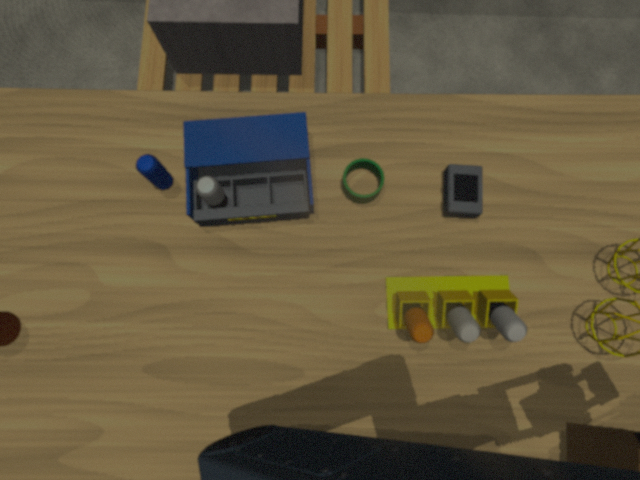

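View pics/wrist0.png

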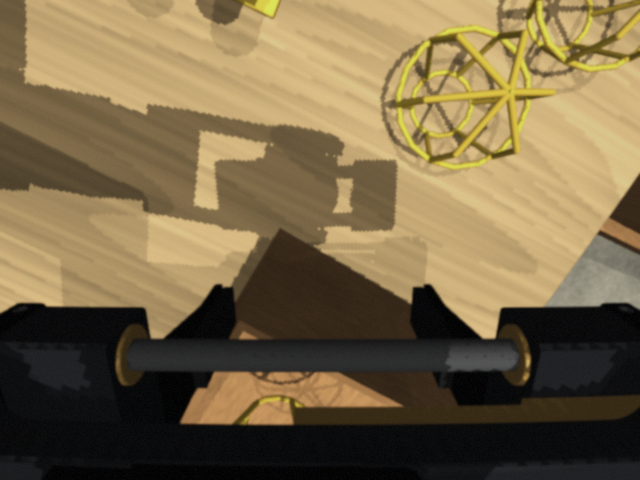

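The top view shows the bay at about (248,168) with the stored lamp at (210,190). The rack is at (450,305), with amber in its left pocket and the white lamps in the middle and right ones. The tape roll is at (363,180) and the charger at (463,190).

```bash
cat > h.py <<'E'
import numpy as np,cv2
from rig import robot,camera,camera_model
from scipy.spatial.transform import Rotation as R
np.set_printoptions(precision=4,suppress=True)
def ray(name,uv,pose=None):
    m=camera_model(name);K=m["K"];k1=m["k1"]
    d=np.array([(uv[0]-K[0,2])/K[0,0],(uv[1]-K[1,2])/K[1,1]]);u=d.copy()
    for _ in range(30): u=d/(1+k1*(u@u))
    v=np.array([u[0],-u[1],-1.])
    if name=="wrist":
        T=np.eye(4);T[:3,:3]=R.from_quat(pose[1]).as_matrix();T[:3,3]=pose[0]
        C=T@m["tool_from_camera"]
    else: C=np.linalg.inv(m["world_to_cam"])
    return C[:3,3],C[:3,:3]@v
def onz(name,uv,z,pose=None):
    o,d=ray(name,uv,pose);return o+d*(z-o[2])/d[2]
def proj(name,p,pose=None):
    m=camera_model(name)
    if name=="wrist":
        T=np.eye(4);T[:3,:3]=R.from_quat(pose[1]).as_matrix();T[:3,3]=pose[0]
        W=np.linalg.inv(T@m["tool_from_camera"])
    else: W=m["world_to_cam"]
    c=W[:3,:3]@np.asarray(p)+W[:3,3];s=np.array([c[0],-c[1]])/-c[2]
    s=s*(1+m["k1"]*(s@s));return m["K"][:2,:2]@s+m["K"][:2,2]
E
python3 - <<'E'
import cv2
im=cv2.imread("pics/top0.png")
cv2.imwrite("pics/tA.png",cv2.resize(im[100:240,170:330],None,fx=5,fy=4.2857*1,interpolation=cv2.INTER_CUBIC)) if 0 else cv2.imwrite("pics/tA.png",cv2.resize(im[105:235,175:325],None,fx=4.5,fy=4.5,interpolation=cv2.INTER_CUBIC))
cv2.imwrite("pics/tB.png",cv2.resize(im[265:355,375:535],None,fx=5,fy=5,interpolation=cv2.INTER_CUBIC))
E
```

```text
(no output)
```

View pics/tA.png

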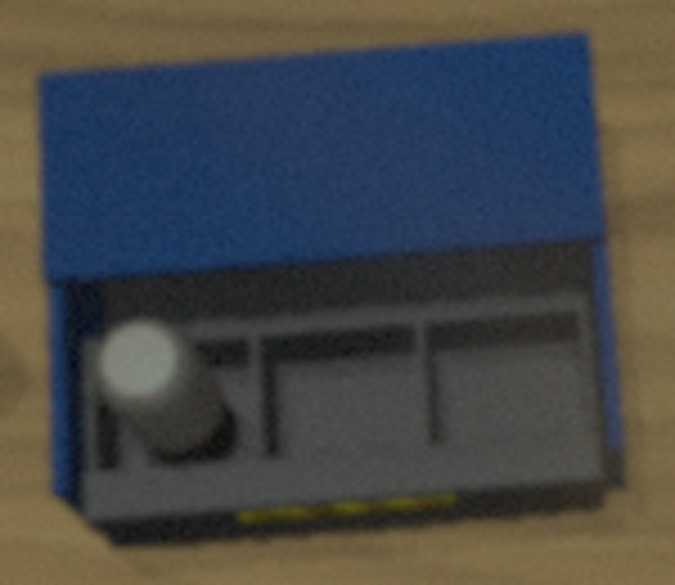

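View pics/tB.png

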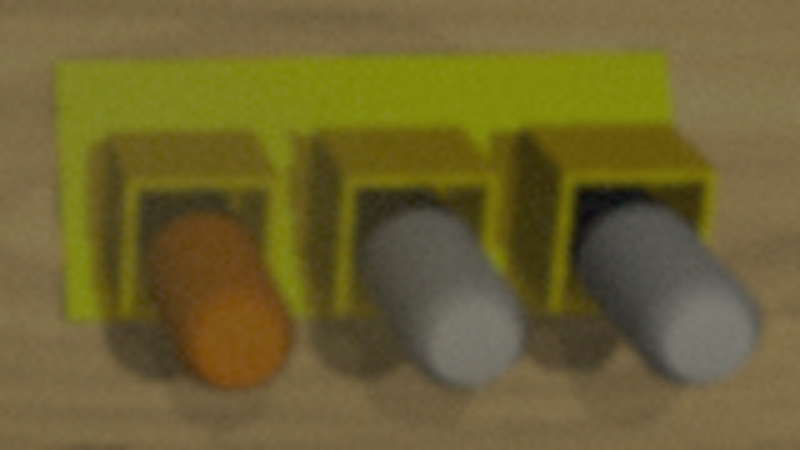

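Run:
```python
from h import *
A=lambda u,v:((u+.5)/4.5-.5+175,(v+.5)/4.5-.5+105)
B=lambda u,v:((u+.5)/5-.5+375,(v+.5)/5-.5+265)
c=[onz("top",A(*p),.082) for p in [(40,75),(588,33),(605,240),(48,282)]]
print(np.array(c))
TL,TR,BR,BL=c
ang=lambda v:np.degrees(np.arctan2(v[1],v[0]))
print("yaw", ang(TL-TR)-90,ang(BL-BR)-90,ang(TL-BL),ang(TR-BR),np.linalg.norm(TL-TR),np.linalg.norm(TL-BL))
f=[onz("top",A(*p),.062) for p in [(100,522),(607,484)]]
print("front",np.array(f),ang(f[0]-f[1])-90,np.linalg.norm(f[0]-f[1]),(f[0]+f[1])/2)
print("ctr",np.mean(c,0))
for z in(0.0,.006):
  r=[onz("top",B(*p),z) for p in [(57,62),(666,52),(70,320)]]
  print(np.array(r),np.linalg.norm(r[0]-r[1]),np.linalg.norm(r[0]-r[2]),ang(r[0]-r[1])-90,ang(r[0]-r[2]))
# stored lamp
```

```text
[[ 0.8327  0.2571  0.082 ]
 [ 0.8583 -0.0006  0.082 ]
 [ 0.7539 -0.0106  0.082 ]
 [ 0.7296  0.2453  0.082 ]]
yaw 5.659647459941212 5.431394952924748 6.4959434692295615 5.488025000820699 0.25895873329434305 0.10382166574735373
front [[ 0.6211  0.219   0.062 ]
 [ 0.6423 -0.0132  0.062 ]] 5.233030710288375 0.23317377638635417 [0.6317 0.1029 0.062 ]
ctr [0.7936 0.1228 0.082 ]
[[ 0.5172 -0.1786  0.    ]
 [ 0.5254 -0.4391  0.    ]
 [ 0.4089 -0.1818  0.    ]] 0.2607105704336915 0.10835870604706409 1.7976618442670969 1.723836842910652
[[ 0.5165 -0.1777  0.006 ]
 [ 0.5246 -0.4366  0.006 ]
 [ 0.4089 -0.1809  0.006 ]] 0.2590377286700844 0.10766342557330187 1.7976618442670826 1.72383684291066
```

Call:
drive_tool([
  [[0.2,1,0,0,0,-0.5],[0.2,1,0,0,0,-0.5],[0.2,1,0,0,0,-0.5],[0.2,1,0,0,0,-0.5],[0.2,1,0,0,0,-0.5],[0.2,1,0,0,0,-0.5],[0.2,1,0,0,0,-0.4],[0.2,1,0,0,0,0]],
], grip=1, force=20)

```text
time: 1.15
position: [0.3141, -0.3607, 0.4046]
tool_rot: [0.999, 0.049, -0.0, -0.0]
ft_force: [1.1, 0.6, -0.4]
grip_width: 0.0149
```

Run:
```python
from h import *
o=robot.get_obs();print(o['time'],o['position'],o['tool_rot'],o['q'],o['grip_width'])
im=camera("wrist");cv2.imwrite("pics/w1.png",im[:,:,::-1])
```

```text
1.15 [ 0.3141 -0.3607  0.4046] [ 0.9988  0.049  -0.0001 -0.0002] [-1.0885  0.3314  1.7905  0.      1.02    0.3843] 0.014906877272890822
```

View pics/w1.png

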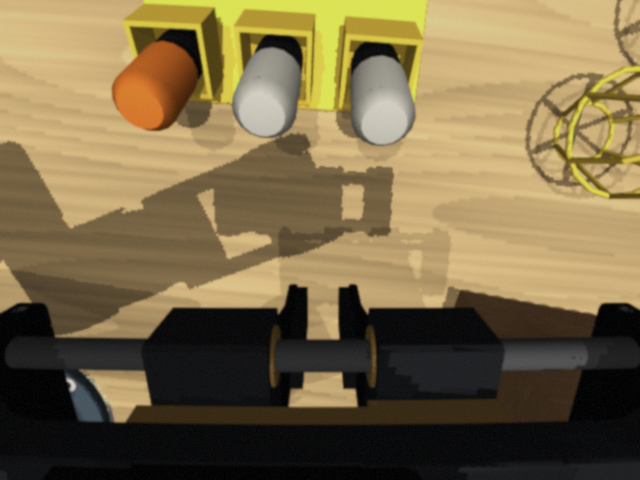

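The wrist view shows the amber lamp at (155,90) and the white bulb ends at about (266,112) and (382,119). I'll triangulate them with the top view.

Run:
```python
from h import *
pose=(np.array([0.3141,-0.3607,0.4046]),np.array([0.9988,0.049,-0.0001,-0.0002]))
im=cv2.imread("pics/w1.png");cv2.imwrite("pics/w1c.png",cv2.resize(im[30:155,220:430],None,fx=3.8,fy=3.8,interpolation=cv2.INTER_CUBIC))
B=lambda u,v:((u+.5)/5-.5+375,(v+.5)/5-.5+265)
def tri(a,b):
    (o1,d1),(o2,d2)=a,b
    M=np.c_[d1,-d2];t=np.linalg.lstsq(M,o2-o1,rcond=None)[0]
    p,q=o1+d1*t[0],o2+d2*t[1];return (p+q)/2,np.linalg.norm(p-q)
for w,t in [((266,112),(472,338)),((382,119),(707,335)),((155,100),(237,340))]:
    print(tri(ray("wrist",w,pose),ray("top",B(*t))))
```

```text
(array([ 0.4034, -0.3118,  0.1123]), np.float64(0.00073397375373084))
(array([ 0.4062, -0.3922,  0.1243]), np.float64(0.00027570455504952006))
(array([ 0.403 , -0.2283,  0.1017]), np.float64(0.0027092092709422467))
```

View pics/w1c.png

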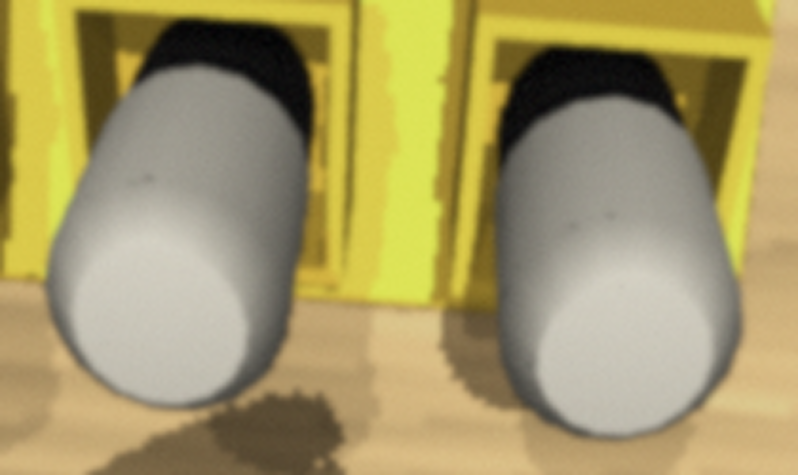

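Call:
drive_tool([
  [[0.37,0.95,-0.2,0,0,0],[0.37,0.95,-0.2,0,0,0],[0.37,0.95,-0.2,0,0,0],[0.37,0.95,-0.2,0,0,0],[0.37,0.95,-0.2,0,0,0],[0.37,0.95,-0.2,0,0,0],[0.37,0.95,-0.2,0,0,0],[0.37,0.95,-0.2,0,0,0]],
])

```text
time: 2.2
position: [0.3884, -0.171, 0.3647]
tool_rot: [0.999, 0.049, 0.0, 0.0]
ft_force: [-0.4, -0.1, -0.1]
grip_width: 0.0006
```

Call:
drive_tool([
  [[0.37,0.95,-0.6,0.07,-0.75,0],[0.37,0.95,-0.6,0.07,-0.75,0],[0.37,0.95,-0.6,0.07,-0.75,0],[0.37,0.95,-0.6,0.07,-0.75,0],[0.37,0.95,-0.6,0.07,-0.75,0],[0.37,0.95,-0.6,0.07,-0.75,0],[0.37,0.95,-0.6,0.07,-0.75,0],[0.37,0.95,-0.6,0.07,-0.75,0]],
])

```text
time: 3.2
position: [0.4498, -0.0175, 0.2702]
tool_rot: [0.965, 0.053, 0.256, -0.025]
ft_force: [-0.6, 0.7, 0.6]
grip_width: 0.0003
```

Call:
drive_tool([
  [[0.26,0.73,-0.68,0,0,0],[0.26,0.73,-0.68,0,0,0],[0.26,0.73,-0.68,0,0,0],[0.26,0.73,-0.68,0,0,0],[0,0,0,0,0,0]],
])

```text
time: 3.82
position: [0.4755, 0.0561, 0.2014]
tool_rot: [0.965, 0.053, 0.254, -0.026]
ft_force: [-0.2, 0.9, 0.2]
grip_width: 0.0003
```

Run:
```python
from h import *
o=robot.get_obs();print(o)
Rm=R.from_quat(o['tool_rot']).as_matrix();print(Rm); print("tip",o['position']+Rm@[0,0,.182])
im=camera("wrist");cv2.imwrite("pics/w2.png",im[:,:,::-1])
im=camera("top");cv2.imwrite("pics/t2.png",cv2.resize(im[:,:,::-1][90:250,160:360],None,fx=4,fy=3.75))
```

```text
{'time': 3.825, 'q': array([-0.157 ,  0.7199,  2.1008,  2.4163,  0.2313, -1.0878]), 'joint_velocities': array([-0.0305, -0.033 ,  0.0157, -0.0532, -0.0061,  0.0376]), 'joint_torque': array([  0.5059, -36.4146,  -2.7923,   0.4264,   1.7345,  -0.2062]), 'position': array([0.4755, 0.0561, 0.2014]), 'tool_rot': array([ 0.9654,  0.0534,  0.2541, -0.0257]), 'ft_force': array([-0.2217,  0.8581,  0.1558]), 'moment': array([-0.0685,  0.3227, -0.0064]), 'grip_width': 0.00031826743584221665}
[[ 0.8651  0.1162  0.4879]
 [ 0.09   -0.993   0.0767]
 [ 0.4934 -0.0225 -0.8695]]
tip [0.5643 0.07   0.0432]
```

View pics/w2.png

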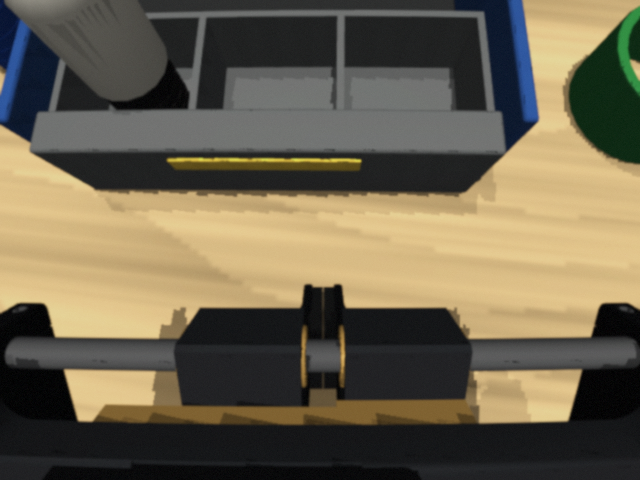

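View pics/t2.png

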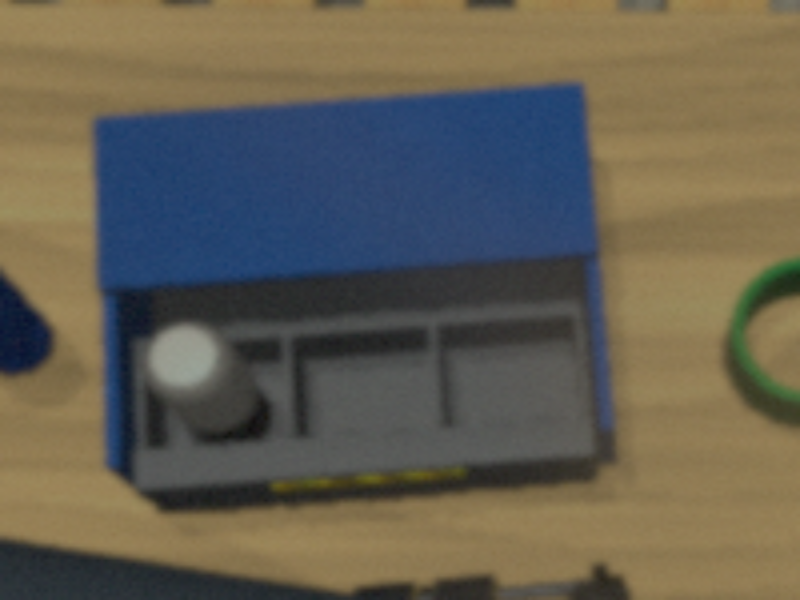

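```bash
cat > kin.py <<'E'
from h import *
D=[([-1.2955,.5285,1.434],[.2739,-.5614,.4037],[.9744,.225,-.0001,-.0011]),
([-1.0885,.3314,1.7905],[.3141,-.3607,.4046],[.9988,.049,-.0001,-.0002]),
([-.157,.7199,2.1008],[.4755,.0561,.2014],[.9654,.0534,.2541,-.0257])]
A=[];b=[]
for q,p,r in D:
    c,s=np.cos(q[0]),np.sin(q[0])
    W=np.array([[c,s,0],[-s,c,0],[0,0,1]])
    pr=W@p; t=W@R.from_quat(r).as_matrix()[:,2]
    f=q[1]+q[2]
    for i,row in ((0,[1,0,np.sin(q[1]),np.sin(f),t[0]]),(2,[0,1,np.cos(q[1]),np.cos(f),t[2]]),(1,[0,0,0,0,t[1]])):
        A.append(row);b.append(pr[i])
x,res,rk,sv=np.linalg.lstsq(np.array(A),np.array(b),rcond=None)
if __name__=="__main__": print(x,rk,sv,np.array(A)@x-b)
E
python3 kin.py
```

```text
[-0.0402  0.9992  0.1792  0.5566  0.493 ] 5 [3.0255 2.3017 0.6984 0.2324 0.082 ] [-0.0511  0.0448 -0.111   0.0269 -0.0204 -0.111   0.0243 -0.0244 -0.0548]
```

```bash
cat > kin.py <<'E'
from h import *
D=[([-1.2955,.5285,1.434,0],[.2739,-.5614,.4037],[.9744,.225,-.0001,-.0011]),
([-1.0885,.3314,1.7905,0],[.3141,-.3607,.4046],[.9988,.049,-.0001,-.0002]),
([-.157,.7199,2.1008,2.4163],[.4755,.0561,.2014],[.9654,.0534,.2541,-.0257])]
A=[];b=[]
for q,p,r in D:
    c,s=np.cos(q[0]),np.sin(q[0])
    W=np.array([[c,s,0],[-s,c,0],[0,0,1]])
    pr=W@p; t=W@R.from_quat(r).as_matrix()[:,2]
    f=q[1]+q[2]
    u=np.array([np.sin(f),0,np.cos(f)])
    a5=R.from_rotvec(u*q[3]).apply([0,1,0])
    for i,row in ((0,[0,np.sin(q[1]),np.sin(f),t[0],a5[0]]),(2,[1,np.cos(q[1]),np.cos(f),t[2],a5[2]]),(1,[0,0,0,t[1],a5[1]])):
        A.append(row);b.append(pr[i])
x,res,rk,sv=np.linalg.lstsq(np.array(A),np.array(b),rcond=None)
if __name__=="__main__": print("h L1 L2 d6 d5",x,rk,sv,np.array(A)@x-b)
E
python3 kin.py
```

```text
h L1 L2 d6 d5 [ 1.3216 -0.0422  0.6198  0.5966  0.0683] 5 [3.0253 1.7839 1.509  0.6182 0.0796] [-0.0645  0.0482 -0.0428  0.0488 -0.0441 -0.0427  0.0301 -0.0042 -0.0901]
```

```bash
cat > kin.py <<'E'
from h import *
D=[([-1.2955,.5285,1.434,0,1.1814],[.2739,-.5614,.4037],[.9744,.225,-.0001,-.0011]),
([-1.0885,.3314,1.7905,0,1.02],[.3141,-.3607,.4046],[.9988,.049,-.0001,-.0002]),
([-.157,.7199,2.1008,2.4163,.2313],[.4755,.0561,.2014],[.9654,.0534,.2541,-.0257])]
def frames(q,p,r):
    c,s=np.cos(q[0]),np.sin(q[0]);W=np.array([[c,s,0],[-s,c,0],[0,0,1]])
    return W@p,W@R.from_quat(r).as_matrix()[:,2]
for q,p,r in D:
    pr,t=frames(q,p,r);f=q[1]+q[2];u=np.array([np.sin(f),0,np.cos(f)])
    print("p",pr,"t",t,"u",u,"angle u,t",np.arccos(u@t),"q5",q[4])
    for sg in(1,-1):
        a5=R.from_rotvec(u*sg*q[3]).apply([0,1,0]);print(sg,a5@t, R.from_rotvec(a5*q[4]).apply(u))
E
python3 kin.py
```

```text
p [0.6147 0.111  0.4037] t [-0.0022 -0.0001 -1.    ] u [ 0.9243  0.     -0.3818] angle u,t 1.1812996622267469 q5 1.1814
1 -9.340610564528646e-05 [-0.0023  0.     -1.    ]
-1 -9.340610564528646e-05 [-0.0023  0.     -1.    ]
p [0.4652 0.111  0.4046] t [-0.0004 -0.     -1.    ] u [ 0.8519  0.     -0.5236] angle u,t 1.0201396604526247 q5 1.02
1 -1.3580152633066744e-05 [-0.0003  0.     -1.    ]
-1 -1.3580152633066744e-05 [-0.0003  0.     -1.    ]
p [0.4609 0.1298 0.2014] t [ 0.4698  0.1521 -0.8696] u [ 0.3154  0.     -0.949 ] angle u,t 0.23133930770402442 q5 0.2313
1 1.2649878531556524e-05 [ 0.4698  0.1521 -0.8696]
-1 -0.2276251974192588 [ 0.4698 -0.1521 -0.8696]
```

```bash
cat >> kin.py <<'E'
print("----")
A=[];b=[]
for q,p,r in D:
    pr,t=frames(q,p,r);f=q[1]+q[2]
    A.append([np.sin(q[1]),np.sin(f),0]);b.append(pr[0]-.124*t[0])
    A.append([np.cos(q[1]),np.cos(f),1]);b.append(pr[2]-.124*t[2])
x=np.linalg.lstsq(np.array(A),np.array(b),rcond=None)[0];L1,L2,H=x
print(x,np.array(A)@x-b)
def ik(p,t):
    """p TCP world, t tool z. returns q1,q2,q3,forearm u, q5 mag, q4 via dir"""
    w=np.array(p)-.124*np.array(t); rr=np.hypot(w[0],w[1]); r=np.sqrt(rr**2-.111**2)
    q1=np.arctan2(w[1],w[0])-np.arctan2(.111,r); z=w[2]-H
    d2=r*r+z*z; c=(d2-L1**2-L2**2)/(2*L1*L2)
    if abs(c)>1: return None
    q3=np.arccos(c); q2=np.arctan2(r,z)-np.arctan2(L2*np.sin(q3),L1+L2*np.cos(q3))
    cc,s=np.cos(q1),np.sin(q1);W=np.array([[cc,s,0],[-s,cc,0],[0,0,1]]);tt=W@t;f=q2+q3
    tl=R.from_rotvec([0,-f,0]).apply(tt); q5=np.arccos(tl[2]); q4=np.arctan2(tl[1],tl[0])
    return np.array([q1,q2,q3,q4,q5])
E
cat > t.py <<'E'
from kin import *
for q,p,r in D: print(ik(p,R.from_quat(r).as_matrix()[:,2]),q)
def tl(deg,yaw): 
    a=np.radians(deg);y=np.radians(yaw);return np.array([np.sin(a)*np.cos(y),np.sin(a)*np.sin(y),-np.cos(a)])
def show(n,grasp,deg,yaw,L=.164):
    t=tl(deg,yaw);p=np.array(grasp)-L*t;print(n,deg,p,ik(p,t))
for d in(0,10,20,36,50):
    yb=np.array([np.cos(np.radians(5.55)),np.sin(np.radians(5.55))])
    for s in(-.17,-.15,-.01,.01):
        g=np.r_[np.array([.632,.106])+yb*(s-.009),.03];show("front%.2f"%s,g,d,5.55,.182)
for d in(0,10,20,30):show("rack",[.415,-.31,.09],d,1.8);show("rackup",[.375,-.31,.16],d,1.8)
for d in(0,-15,-30):
  for l,off in(("mid",0),("right",-.078)):
    g=np.r_[np.array([.632,.106])+yb*(-.095)+off*np.array([-yb[1],yb[0]]),.097];show(l,g,d,5.55);g[2]+=.07;show(l+"up",g,d,5.55)
E
python3 t.py | sed -n '/----/,$p'
```

```text
----
[0.4444 0.3893 0.3164] [-0.0311  0.0239  0.0109  0.0042  0.0131 -0.0281]
[-1.2955  0.6152  1.3557 -0.0001  1.1729] [-1.2955, 0.5285, 1.434, 0, 1.1814]
[-1.0886  0.3151  1.8265 -0.      1.0004] [-1.0885, 0.3314, 1.7905, 0, 1.02]
[-0.1573  0.6384  2.1414  2.2837  0.2026] [-0.157, 0.7199, 2.1008, 2.4163, 0.2313]
front-0.17 0 [0.4538 0.0887 0.212 ] [-0.0494  0.626   2.01    0.      0.5056]
front-0.15 0 [0.4737 0.0906 0.212 ] [-0.0432  0.6511  1.9507  0.      0.5398]
front-0.01 0 [0.6131 0.1042 0.212 ] [-0.0112  0.852   1.4962  0.      0.7934]
front0.01 0 [0.633  0.1061 0.212 ] [-0.0078  0.8854  1.4228  0.      0.8334]
front-0.17 10 [0.4224 0.0856 0.2092] [-0.069   0.5747  2.1638  0.1247  0.2326]
front-0.15 10 [0.4423 0.0876 0.2092] [-0.061   0.5971  2.1068  0.1038  0.2667]
front-0.01 10 [0.5816 0.1011 0.2092] [-0.0214  0.778   1.6793  0.0419  0.5113]
front0.01 10 [0.6015 0.103  0.2092] [-0.0173  0.8076  1.6124  0.038   0.5485]
front-0.17 20 [0.3919 0.0827 0.201 ] [-0.0939  0.5614  2.3092  2.4087  0.0971]
front-0.15 20 [0.4118 0.0846 0.201 ] [-0.0834  0.5791  2.2535  2.0858  0.0705]

[... 1586 characters left out ...]
  1.7429  0.      0.7487]
rightup 0 [0.545  0.0192 0.331 ] [-0.1698  0.5418  1.7005  0.      0.8993]
mid -15 [0.5797 0.1009 0.2554] [-0.0114  0.7896  1.4925 -0.0311  1.12  ]
midup -15 [0.5797 0.1009 0.3254] [-0.0114  0.6945  1.4544 -0.0294  1.2532]
right -15 [0.5872 0.0233 0.2554] [-0.1375  0.7884  1.495  -0.067   1.114 ]
rightup -15 [0.5872 0.0233 0.3254] [-0.1375  0.6932  1.4568 -0.0634  1.2471]
mid -30 [0.6191 0.1047 0.239 ] [-0.0004  0.958   1.2311 -0.0488  1.4742]
midup -30 [0.6191 0.1047 0.309 ] [-0.0004  0.8688  1.203  -0.0486  1.5913]
right -30 [0.6266 0.0271 0.239 ] [-0.1137  0.9568  1.2336 -0.1053  1.4658]
rightup -30 [0.6266 0.0271 0.309 ] [-0.1137  0.8675  1.2056 -0.1047  1.5824]
```

```bash
cat >> h.py <<'E'
def tgt(deg,yaw):
    a=np.radians(deg);y=np.radians(yaw)
    z=np.array([np.sin(a)*np.cos(y),np.sin(a)*np.sin(y),-np.cos(a)]);yy=np.array([np.sin(y),-np.cos(y),0]);x=np.cross(yy,z)
    return R.from_matrix(np.c_[x,yy,z])
def delta(p,Rt):
    o=robot.get_obs();R0=R.from_quat(o['tool_rot'])
    rv=(Rt*R0.inv()).as_rotvec(degrees=True)/6
    print("t",o['time'],"pos",o['position'],"units shift",(np.array(p)-o['position'])/.025,"turn",rv,"F",o['ft_force'],"q",o['q'],"w",o['grip_width'])
E
python3 - <<'E'
from h import *
delta([.557,.0986,.209],tgt(10,5.55))
E
```

```text
t 3.925 pos [0.4753 0.0551 0.2025] units shift [3.2664 1.7401 0.2602] turn [-0.5527  3.2347 -0.1362] F [-0.484  -0.1814  0.2465] q [-0.1593  0.7174  2.1016  2.4147  0.2314 -1.087 ] w 0.000300224610950474
```

Call:
drive_tool([
  [[0,0.2,0.25,-0.1,0.5,0],[0.4,0.3,0,-0.1,0.5,0],[0.6,0.3,0,-0.1,0.6,0],[0.7,0.3,0,-0.1,0.6,0],[0.8,0.3,0,-0.1,0.6,-0.1],[0.77,0.34,0,-0.05,0.43,-0.04],[0,0,0,0,0,0]],
])

```text
time: 4.8
position: [0.5072, 0.0802, 0.2091]
tool_rot: [0.981, 0.057, 0.181, -0.042]
ft_force: [0.6, -0.3, -0.0]
grip_width: 0.0007
```

Run:
```python
from h import *
delta([.587,.1016,.209],tgt(10,5.55))
```

```text
t 4.8 pos [0.5072 0.0802 0.2091] units shift [ 3.1913  0.8576 -0.0022] turn [-0.7994  1.778  -0.2309] F [ 0.5912 -0.2552 -0.0014] q [-0.0948  0.6988  1.9687  0.835   0.1849  0.5582] w 0.0007480378654772055
```

Call:
drive_tool([
  [[0.3,0.1,0,-0.2,0.5,-0.05],[0.3,0.1,0,-0.2,0.5,-0.05],[0.4,0.1,0,-0.2,0.4,-0.1],[0.5,0.2,0,-0.2,0.4,0],[0.5,0.2,0,0,0,0],[0,0,0,0,0,0]],
])

```text
time: 5.55
position: [0.5551, 0.0982, 0.2083]
tool_rot: [0.994, 0.05, 0.092, -0.01]
ft_force: [0.0, 0.9, -0.2]
grip_width: 0.0005
```

Run:
```python
from h import *
delta([.587,.1016,.209],tgt(10,5.55))
```

```text
t 5.55 pos [0.5551 0.0982 0.2083] units shift [1.2745 0.1358 0.0273] turn [-0.1137  0.0987 -0.0422] F [ 0.0194  0.8661 -0.2159] q [-0.0309  0.7277  1.7846  0.0808  0.4476  1.3699] w 0.0004918201192410293
```

Call:
drive_tool([
  [[0.5,0.05,0,-0.1,0.1,0],[0.5,0.05,0,0,0,0],[0.2,0.02,0,0,0,0],[0.1,0.01,0,0,0,0],[0.1,0.01,0,0,0,0],[0.1,0.01,0,0,0,0]],
])

```text
time: 6.3
position: [0.5918, 0.102, 0.208]
tool_rot: [0.995, 0.05, 0.085, -0.005]
ft_force: [0.5, -0.2, -0.7]
grip_width: 0.0006
```

Run:
```python
from h import *
delta([.600,.1026,.209],tgt(10,5.55))
im=camera("wrist");cv2.imwrite("pics/w3.png",im[:,:,::-1])
```

```text
t 6.3 pos [0.5918 0.102  0.208 ] units shift [0.3269 0.0221 0.042 ] turn [-0.0041 -0.0302 -0.0404] F [ 0.461  -0.2148 -0.7213] q [-0.0196  0.7555  1.6844  0.0419  0.5319  1.4158] w 0.0006464660722601247
```

View pics/w3.png

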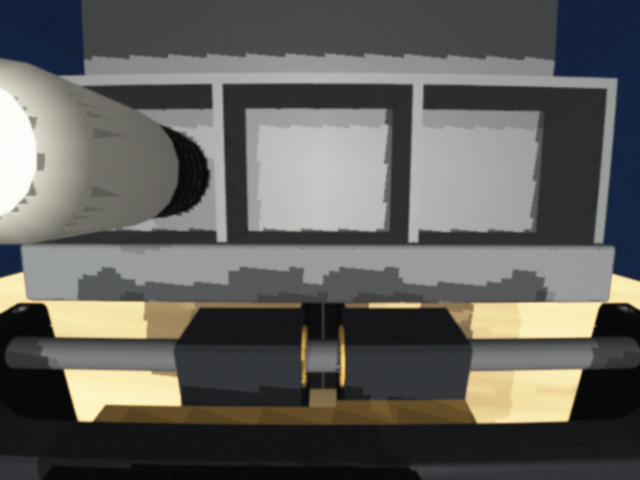

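Near the face. The drawer front lies square to the jaws and the fingers sit just before the middle of it. I keep stepping in.

Call:
drive_tool([
  [[0.1,0.01,0,0,0,0],[0.1,0.01,0,0,0,0],[0.1,0.01,0,0,0,0]],
])

```text
time: 6.72
position: [0.5975, 0.1027, 0.2077]
tool_rot: [0.995, 0.05, 0.082, -0.005]
ft_force: [-6.9, -1.3, 4.3]
grip_width: 0.0005
```

Call:
drive_tool([
  [[0.1,0.01,0,0,0,0],[0.1,0.01,0,0,0,0]],
])

```text
time: 6.98
position: [0.6023, 0.1032, 0.2078]
tool_rot: [0.995, 0.051, 0.082, -0.005]
ft_force: [-6.7, -1.8, 5.1]
grip_width: 0.0008
```

Call:
drive_tool([
  [[0.1,0.01,0,0,0,0],[0.05,0.0,0,0,0,0]],
])

```text
time: 7.22
position: [0.6052, 0.1034, 0.2075]
tool_rot: [0.995, 0.051, 0.081, -0.005]
ft_force: [-10.5, -2.2, 7.7]
grip_width: 0.0005
```

Call:
drive_tool([
  [[0.1,0.01,0,0,0,0],[0.06,0.0,0,0,0,0]],
])

```text
time: 7.48
position: [0.6069, 0.1037, 0.2071]
tool_rot: [0.996, 0.051, 0.077, -0.005]
ft_force: [-15.2, -3.4, 11.4]
grip_width: 0.0003
```

Call:
drive_tool([
  [[0.06,0.0,0,0,0,0],[-1,-0.1,0,0,0,0],[-1,-0.1,0,0,0,0],[-1,-0.1,0.2,0,0,0],[-0.9,-0.1,0.8,0,0,0],[-0.5,-0.2,1,0,0,0],[-0.3,-0.5,1,0,0,0],[-0.2,-1,1,0,0,0]],
], grip=0.2)

```text
time: 8.48
position: [0.491, 0.0514, 0.309]
tool_rot: [0.995, 0.051, 0.086, -0.005]
ft_force: [0.6, 1.0, -0.1]
grip_width: 0.0674
```

Run:
```python
from h import *
delta([.4,-.31,.4],tgt(0,1.77))
im=camera("top");cv2.imwrite("pics/t4.png",cv2.resize(im[:,:,::-1][90:300,160:420],None,fx=3,fy=2.8)); cv2.imwrite("pics/t4f.png",im[:,:,::-1])
```

```text
t 8.475 pos [0.491  0.0514 0.309 ] units shift [ -3.642  -14.4562   3.6393] turn [-0.1144  1.652  -0.6836] F [ 0.6344  0.9616 -0.1163] q [-0.1329  0.4857  1.9025  0.0736  0.586   1.2774] w 0.06744057223578918
```

View pics/t4f.png

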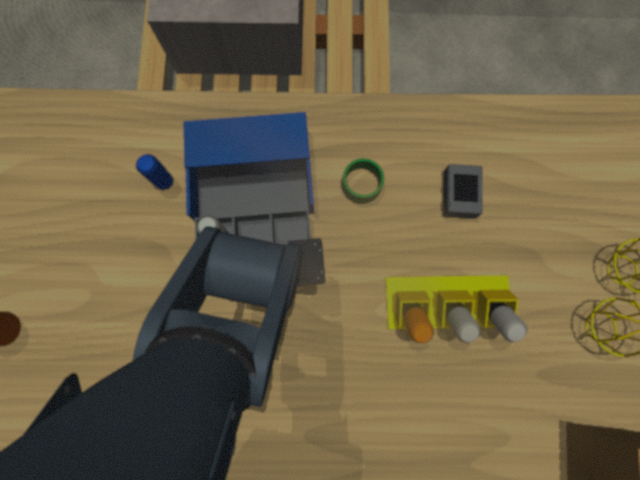

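Call:
drive_tool([
  [[-0.3,-0.95,0.4,0,0.2,-0.1],[-0.3,-0.95,0.4,0,0.2,-0.1],[-0.3,-0.95,0.4,0,0.2,-0.1],[-0.3,-0.95,0.4,0,0.2,-0.1],[-0.3,-0.95,0,0,0.2,-0.1],[-0.3,-0.95,0,0,0.2,-0.1],[-0.3,-0.95,0,-0.1,0.2,-0.1],[-0.3,-0.95,0,0,0.25,0]],
])

```text
time: 9.52
position: [0.4313, -0.1395, 0.348]
tool_rot: [1.0, 0.013, -0.0, 0.0]
ft_force: [0.3, -0.9, 0.9]
grip_width: 0.07
```

Call:
drive_tool([
  [[-0.4,-1,0,0,0,0],[-0.4,-1,0,0,0,0],[-0.4,-1,0,0,0,0],[-0.4,-1,0,0,0,0],[-0.4,-1,0,0,0,0],[-0.4,-1,0,0,0,0],[-0.4,-1,0,0,0,0],[0,0,0,0,0,0]],
])

```text
time: 10.52
position: [0.3612, -0.3154, 0.348]
tool_rot: [1.0, 0.012, 0.0, 0.001]
ft_force: [0.7, -0.4, 0.3]
grip_width: 0.0698
```

Run:
```python
from h import *
delta([.35,-.35,.35],tgt(0,1.77))
o=robot.get_obs();np.save("pose5.npy",np.r_[o['position'],o['tool_rot']])
im=camera("wrist");cv2.imwrite("pics/w5.png",im[:,:,::-1])
im=camera("top");cv2.imwrite("pics/t5.png",im[:,:,::-1])
cv2.imwrite("pics/t5c.png",cv2.resize(im[:,:,::-1][100:270,170:350],None,fx=3.5,fy=3.5,interpolation=cv2.INTER_CUBIC))
```

```text
t 10.525 pos [ 0.3612 -0.3154  0.348 ] units shift [-0.4495 -1.3824  0.0801] turn [0.0147 0.006  0.0655] F [ 0.6811 -0.3557  0.3417] q [-0.9513  0.421   1.8498 -0.0005  0.8692  0.5958] w 0.06981988605042481
```

View pics/w5.png

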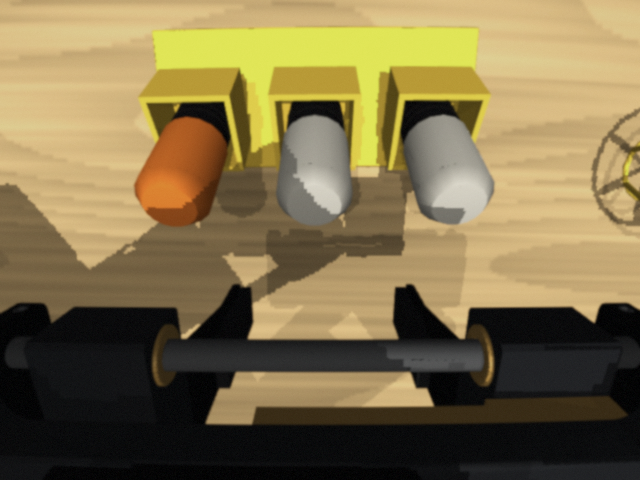

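View pics/t5c.png

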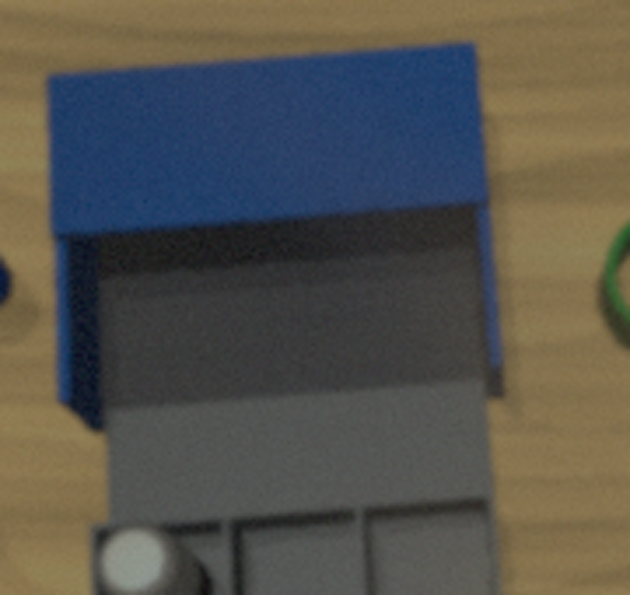

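```bash
cat > tri.py <<'E'
from h import *
P1=(np.array([0.3141,-0.3607,0.4046]),np.array([0.9988,0.049,-0.0001,-0.0002]))
a=np.load("pose5.npy");P5=(a[:3],a[3:])
B=lambda u,v:((u+.5)/5-.5+375,(v+.5)/5-.5+265)
def ls(rays):
    A=0;b=0
    for o,d in rays:
        d=d/np.linalg.norm(d);M=np.eye(3)-np.outer(d,d);A=A+M;b=b+M@o
    p=np.linalg.solve(A,b);return p,[np.linalg.norm(np.cross(p-o,d/np.linalg.norm(d))) for o,d in rays]
E
python3 - <<'E'
from tri import *
for w,t in [((262,114),(473,338)),((384,122.8),(708,335))]:
    p,e=ls([ray("wrist",w,P1),ray("top",B(*t))]);print(p,e,proj("wrist",p,P5),proj("scene",p))
im=cv2.imread("pics/w5.png");cv2.imwrite("pics/w5c.png",cv2.resize(im[60:240,130:500],None,fx=2.1,fy=2.1,interpolation=cv2.INTER_CUBIC))
im=cv2.imread("pics/scene0.png");cv2.imwrite("pics/s0c.png",cv2.resize(im[120:215,255:365],None,fx=6,fy=6,interpolation=cv2.INTER_CUBIC))
E
```

```text
[ 0.4026 -0.3101  0.1185] [np.float64(0.0012106213820166293), np.float64(0.0012106213820164758)] [314.1444 201.9316] [319.9415 140.7427]
[ 0.4051 -0.3949  0.1188] [np.float64(0.0012393166798717562), np.float64(0.0012393166798717323)] [459.3944 201.4267] [300.8282 130.2435]
```

View pics/w5c.png

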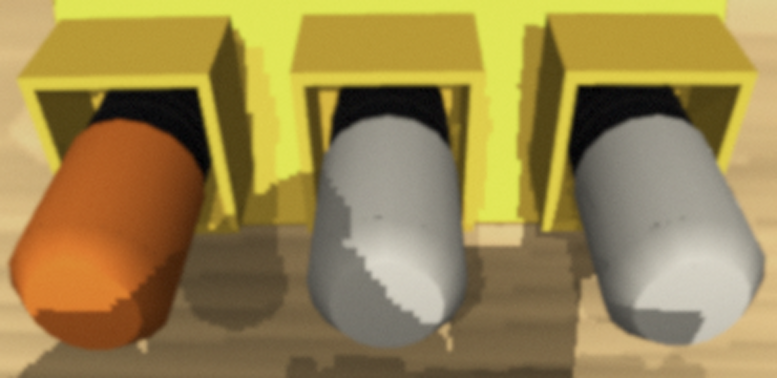

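View pics/s0c.png

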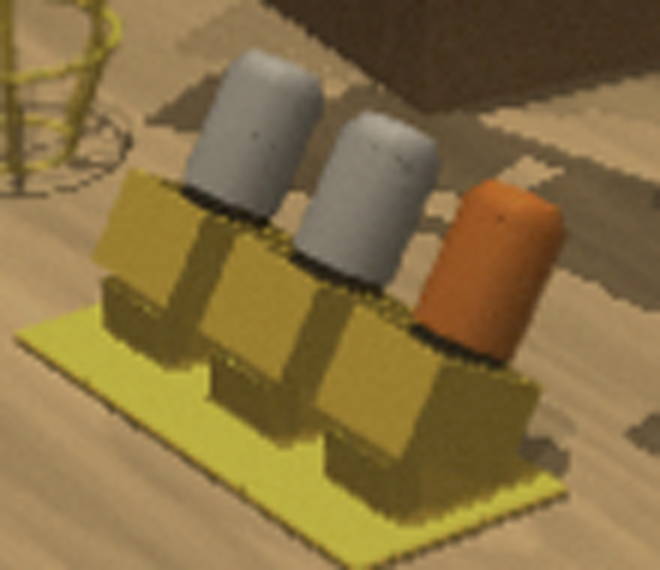

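Run:
```python
from tri import *
S=lambda u,v:((u+.5)/6-.5+255,(v+.5)/6-.5+120)
for w,t,w5,s in [((262,114),(473,338),(314.3,205),(393,125)),((384,122.8),(708,335),(458.6,204),(278,63))]:
    p,e=ls([ray("wrist",w,P1),ray("top",B(*t)),ray("wrist",w5,P5),ray("scene",S(*s))]);print(p,e)
    ax=np.array([-.5,-.5*np.tan(np.radians(1.77)),.866]);print("base",p-.112*ax,"at .083",p-.029*ax)
```

```text
[ 0.4021 -0.3101  0.1195] [np.float64(0.0007263891339766206), np.float64(0.001733766004012808), np.float64(0.0011000728116117495), np.float64(0.0001360299618185769)]
base [ 0.4581 -0.3083  0.0225] at .083 [ 0.4166 -0.3096  0.0943]
[ 0.4047 -0.3946  0.1194] [np.float64(0.000862490699208619), np.float64(0.0016296661724133322), np.float64(0.0010392951335531464), np.float64(0.00028155885615893775)]
base [ 0.4607 -0.3929  0.0224] at .083 [ 0.4192 -0.3941  0.0943]
```

Call:
drive_tool([
  [[0.7,0.05,-0.7,0,0,0.07],[0.7,0.05,-0.9,0,0,0],[0.6,0.05,-1,0,0,0],[0.28,0.05,-1,0,0,0],[0,0,-0.08,0,0,0],[0,0,0,0,0,0]],
], grip=0.25)

```text
time: 11.38
position: [0.4183, -0.3081, 0.2564]
tool_rot: [1.0, 0.018, -0.0, -0.0]
ft_force: [-0.3, 0.3, 1.5]
grip_width: 0.0653
```

Run:
```python
from h import *
delta([.418,-.3097,.256],tgt(0,1.77))
im=camera("wrist");cv2.imwrite("pics/w6.png",im[:,:,::-1])
```

```text
t 11.375 pos [ 0.4183 -0.3081  0.2564] units shift [-0.0127 -0.0642 -0.0148] turn [-0.0047 -0.0088 -0.0404] F [-0.312   0.3233  1.5069] q [-0.85    0.6208  1.8193 -0.0006  0.7025  0.6861] w 0.06529155177182229
```

View pics/w6.png

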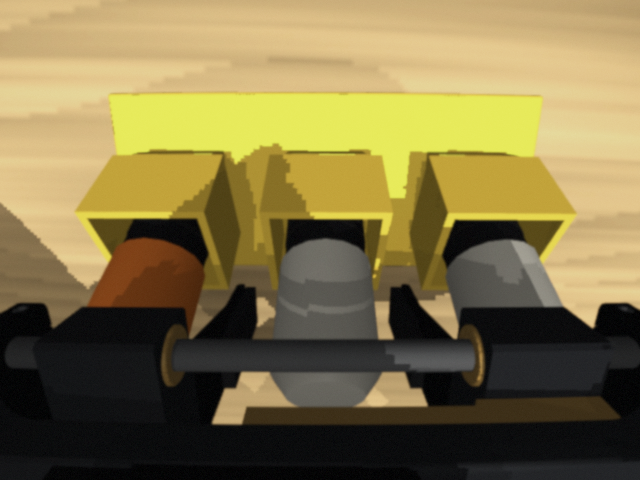

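The middle lamp sits between the fingers, so I close on it.

Call:
drive_tool([
  [[0,0,0,0,0,0],[0,0,0,0,0,0],[0,0,0,0,0,0],[0,0,0,0,0,0]],
], grip=1, force=35)

```text
time: 11.92
position: [0.4181, -0.309, 0.2565]
tool_rot: [1.0, 0.017, -0.0, 0.0]
ft_force: [-0.7, -0.8, 4.2]
grip_width: 0.0452
```

Call:
drive_tool([
  [[-0.2,-0.01,0.35,0,0,0],[-0.3,-0.01,0.52,0,0,0],[-0.4,-0.01,0.69,0,0,0],[-0.4,-0.01,0.69,0,0,0],[-0.4,-0.01,0.69,0,0,0],[0,0,0.3,0,0,0]],
])

```text
time: 12.68
position: [0.3747, -0.3097, 0.3383]
tool_rot: [1.0, 0.017, -0.0, 0.0]
ft_force: [-0.2, 0.1, -1.5]
grip_width: 0.0454
```

Run:
```python
from h import *
delta([.418,-.3097,.256],tgt(0,1.77))
im=camera("wrist");cv2.imwrite("pics/w7.png",im[:,:,::-1])
im=camera("scene");cv2.imwrite("pics/s7.png",cv2.resize(im[:,:,::-1][60:260,220:460],None,fx=3,fy=3))
```

```text
t 12.675 pos [ 0.3747 -0.3097  0.3383] units shift [ 1.7307  0.0005 -3.2908] turn [ 0.0007 -0.0079 -0.0236] F [-0.2312  0.0737 -1.4707] q [-0.9209  0.445   1.8428 -0.0009  0.8542  0.6172] w 0.04536158489705151
```

View pics/w7.png

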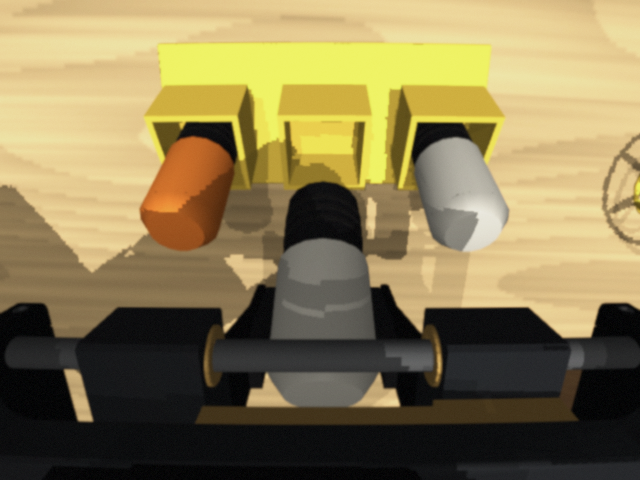

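View pics/s7.png

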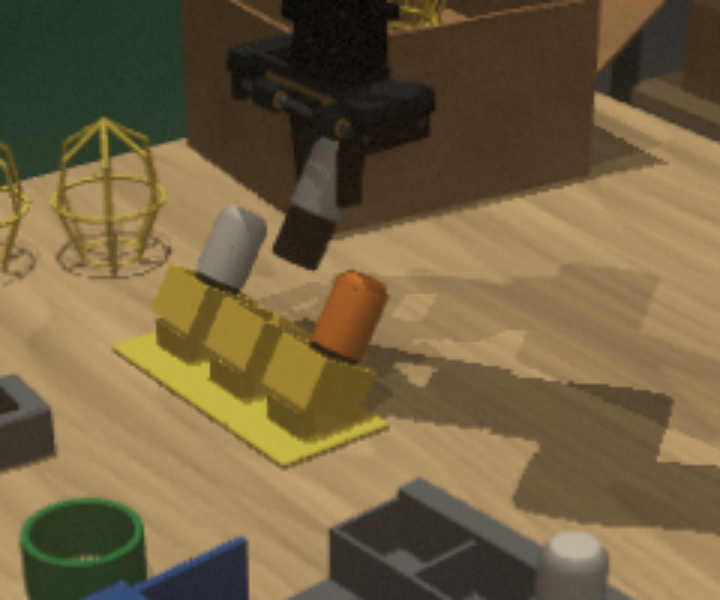

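Call:
drive_tool([
  [[0,0,0.8,0,0,0],[0.2,0.2,1,0,0,0],[0.4,0.5,0.6,0,0,0],[0.6,0.95,0,-0.05,0.42,0.05],[0.6,0.95,0,-0.05,0.42,0.05],[0.6,0.95,0,-0.05,0.42,0.05],[0.6,0.95,0,-0.05,0.42,0.05],[0.6,0.95,0,-0.05,0.42,0.05]],
])

```text
time: 13.78
position: [0.4663, -0.1727, 0.3963]
tool_rot: [0.993, 0.03, -0.111, 0.011]
ft_force: [0.4, 0.1, -2.4]
grip_width: 0.0453
```

Call:
drive_tool([
  [[0.6,1,-0.1,-0.05,0.42,0.05],[0.6,1,-0.1,-0.05,0.42,0.05],[0.6,1,-0.1,-0.05,0.42,0.05],[0.6,1,-0.1,-0.05,0.42,0.05],[0.6,1,-0.1,-0.05,0.42,0.05],[0.6,1,-0.1,-0.05,0.42,0.05],[0.6,1,-0.1,-0.05,0.42,0.05],[0.6,1,-0.1,0,0,0]],
])

```text
time: 14.78
position: [0.5864, 0.0275, 0.3756]
tool_rot: [0.963, 0.048, -0.262, 0.026]
ft_force: [-0.1, -0.4, -1.3]
grip_width: 0.0453
```

Run:
```python
from h import *
delta([.619,.1047,.323],tgt(-30,5.55))
o=robot.get_obs();np.save("pose8.npy",np.r_[o['position'],o['tool_rot']])
im=camera("wrist");cv2.imwrite("pics/w8.png",im[:,:,::-1])
im=camera("top");cv2.imwrite("pics/t8.png",im[:,:,::-1])
cv2.imwrite("pics/t8c.png",cv2.resize(im[:,:,::-1][100:290,170:370],None,fx=3.1,fy=3.1,interpolation=cv2.INTER_CUBIC))
im=camera("scene");cv2.imwrite("pics/s8.png",cv2.resize(im[:,:,::-1][130:380,180:460],None,fx=2.4,fy=2.4))
```

```text
t 14.775 pos [0.5864 0.0275 0.3756] units shift [ 1.3037  3.0878 -2.1034] turn [ 0.2529 -0.0648 -0.0895] F [-0.1218 -0.4367 -1.252 ] q [-0.115   0.6115  1.412  -0.1338  1.6357  1.3832] w 0.04527939958403985
```

View pics/w8.png

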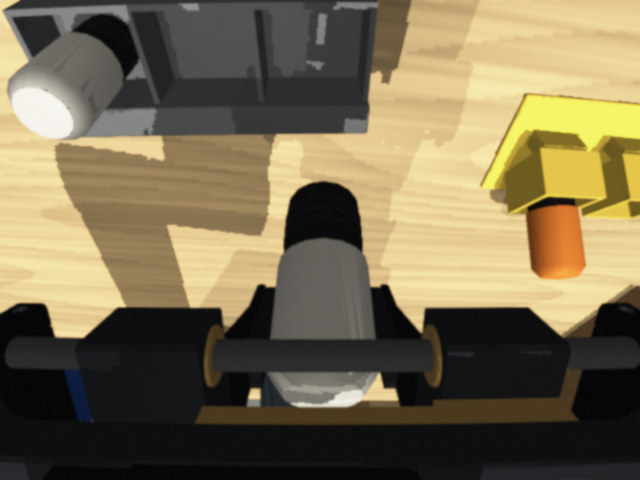

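View pics/t8c.png

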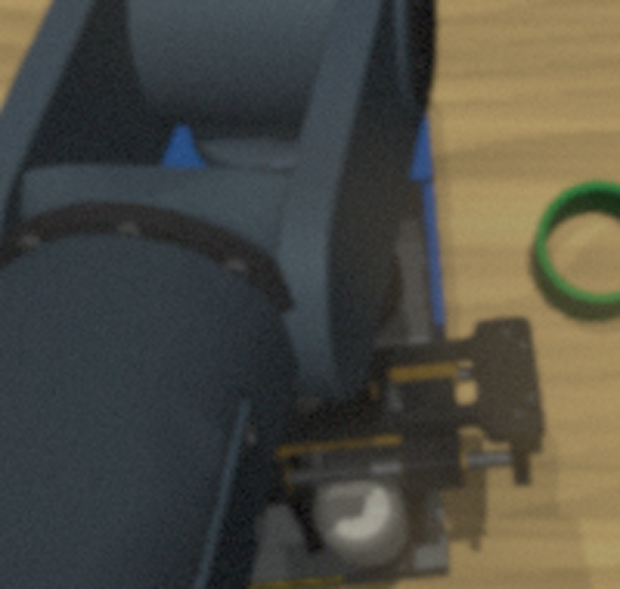

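View pics/s8.png

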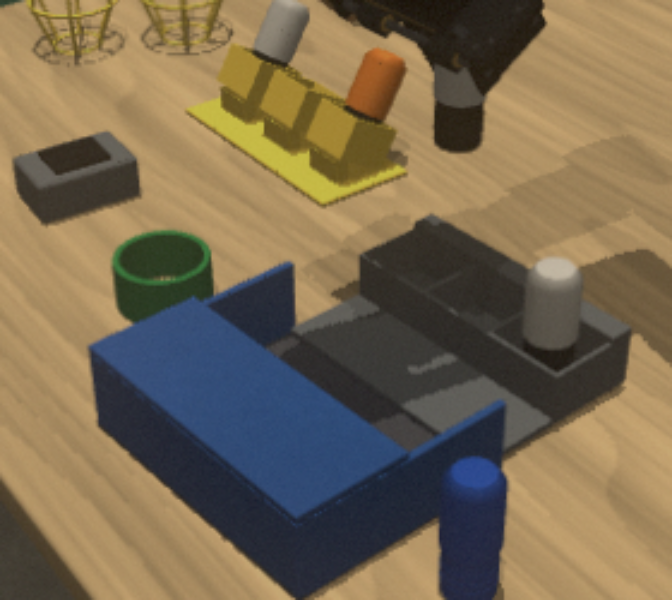

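Run:
```python
from h import *
a=np.load("pose8.npy");P=(a[:3],a[3:])
im=cv2.imread("pics/w8.png");cv2.imwrite("pics/w8c.png",cv2.resize(im[0:150,0:400],None,fx=2,fy=2,interpolation=cv2.INTER_CUBIC))
y=np.radians(5.55);c,s=np.cos(y),np.sin(y)
def bay(p): d=p-np.array([.632,.106,0]);return np.array([c*d[0]+s*d[1],-s*d[0]+c*d[1],d[2]])
for uv,z in [((368,131),.062),((370,104),.062),((262,100),.055),((158,103),.055),((376,3),.055)]:
    print(uv,bay(onz("wrist",uv,z,P)))
def w(b): return np.array([.632+c*b[0]-s*b[1],.106+s*b[0]+c*b[1],b[2]])
for b in [(-.15,-.12,.062),(-.126,-.12,.062),(-.126,-.039,.055),(-.126,.039,.055),(-.064,-.039,.055)]: print(b,proj("wrist",w(b),P))
```

```text
(368, 131) [-0.1452 -0.1184  0.062 ]
(370, 104) [-0.1228 -0.1176  0.062 ]
(262, 100) [-0.1229 -0.0375  0.055 ]
(158, 103) [-0.1242  0.0406  0.055 ]
(376, 3) [-0.0586 -0.1157  0.055 ]
(-0.15, -0.12, 0.062) [369.416  136.3398]
(-0.126, -0.12, 0.062) [372.7085 108.0775]
(-0.126, -0.039, 0.055) [264.4055 103.9024]
(-0.126, 0.039, 0.055) [160.8898 105.2222]
(-0.064, -0.039, 0.055) [254.3854  12.3066]
```

View pics/w8c.png

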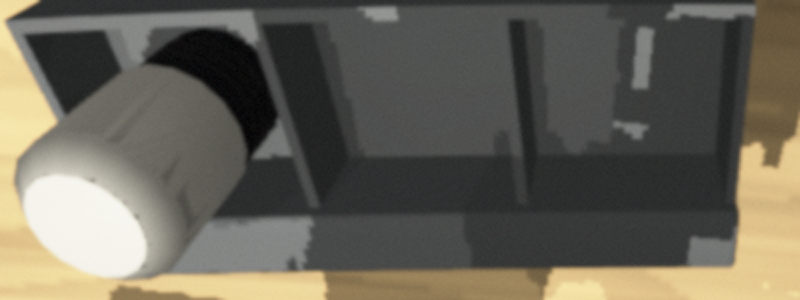

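Call:
drive_tool([
  [[0.35,0.8,-0.45,0.1,0,0],[0.35,0.8,-0.45,0.1,-0.05,-0.05],[0.35,0.8,-0.45,0.05,0,-0.04],[0.35,0.76,-0.45,0,0,0],[0,0,-0.5,0,0,0],[0,0,-0.5,0,0,0],[0,0,0,0,0,0]],
])

```text
time: 15.8
position: [0.6201, 0.1046, 0.3056]
tool_rot: [0.964, 0.046, -0.26, 0.013]
ft_force: [-0.5, -0.3, -1.5]
grip_width: 0.0454
```

Run:
```python
from h import *
delta([.6215,.1065,.236],tgt(-30,5.55))
im=camera("wrist");cv2.imwrite("pics/w9.png",im[:,:,::-1])
im=camera("scene");cv2.imwrite("pics/s9.png",cv2.resize(im[:,:,::-1][130:380,180:460],None,fx=2.4,fy=2.4))
```

```text
t 15.8 pos [0.6201 0.1046 0.3056] units shift [ 0.0547  0.0752 -2.7847] turn [ 0.0092 -0.0316  0.0139] F [-0.493  -0.3483 -1.5031] q [-0.0006  0.7456  1.3465 -0.0488  1.5744  1.4879] w 0.04542287253445505
```

View pics/w9.png

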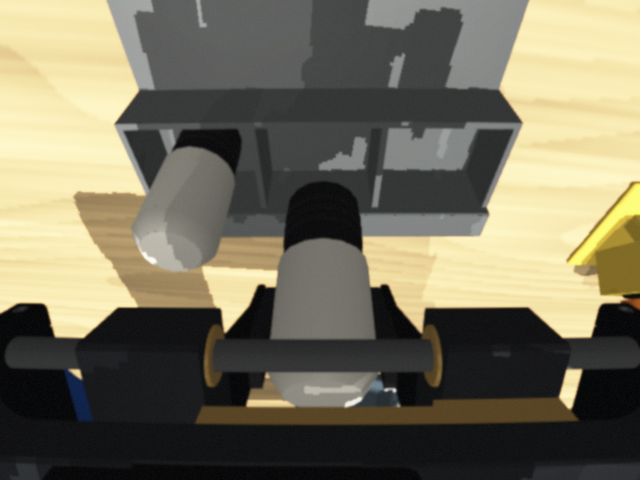

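View pics/s9.png

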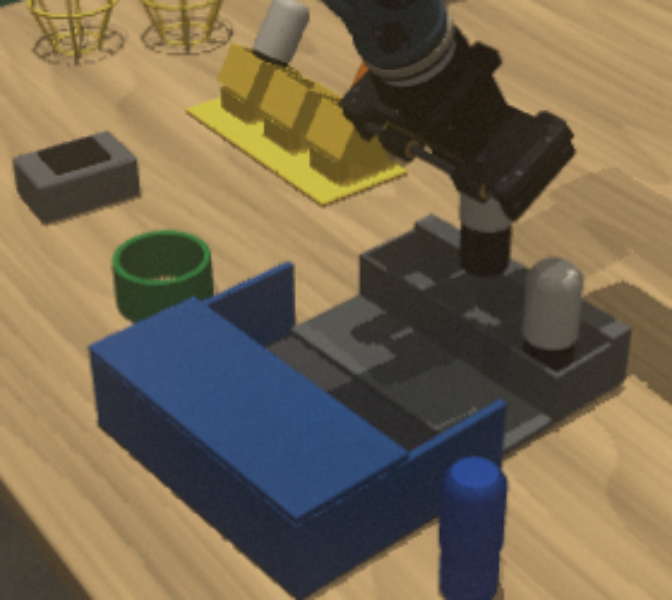

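Call:
drive_tool([
  [[0.05,0.08,-0.5,0,0,0],[0,0,-0.5,0,0,0],[0,0,-0.5,0,0,0],[0,0,-0.4,0,0,0],[0,0,-0.3,0,0,0],[0,0,-0.2,0,0,0],[0,0,-0.1,0,0,0],[0,0,-0.08,0,0,0]],
])

```text
time: 16.9
position: [0.6221, 0.1073, 0.2427]
tool_rot: [0.965, 0.046, -0.258, 0.013]
ft_force: [-1.2, 1.0, -1.4]
grip_width: 0.0455
```

Call:
drive_tool([
  [[0,0,-0.1,0,0,0],[0,0,-0.08,0,0,0],[0,0,-0.06,0,0,0],[0,0,0,0,0,0]],
])

```text
time: 17.4
position: [0.6219, 0.1073, 0.2365]
tool_rot: [0.965, 0.046, -0.259, 0.013]
ft_force: [0.6, 1.0, -0.9]
grip_width: 0.0453
```

Call:
drive_tool([
  [[0,0,-0.06,0,0,0],[0,0,-0.04,0,0,0],[0,0,0,0,0,0]],
])

```text
time: 17.77
position: [0.6219, 0.1073, 0.2339]
tool_rot: [0.965, 0.046, -0.259, 0.013]
ft_force: [0.3, 0.5, -1.5]
grip_width: 0.0455
```

Call:
drive_tool([
  [[0,0,-0.06,0,0,0],[0,0,-0.04,0,0,0],[0,0,0,0,0,0]],
])

```text
time: 18.15
position: [0.6221, 0.1072, 0.2329]
tool_rot: [0.965, 0.046, -0.259, 0.013]
ft_force: [0.7, -0.3, 5.1]
grip_width: 0.0457
```

Run:
```python
from h import *
delta([.6215,.1065,.236],tgt(-30,5.55))
o=robot.get_obs();np.save("pose10.npy",np.r_[o['position'],o['tool_rot']])
im=camera("wrist");cv2.imwrite("pics/w10.png",im[:,:,::-1])
im=camera("scene");cv2.imwrite("pics/s10.png",cv2.resize(im[:,:,::-1][180:320,320:480],None,fx=4,fy=4))
```

```text
t 18.15 pos [0.6221 0.1072 0.2329] units shift [-0.0253 -0.0299  0.1233] turn [ 0.007  -0.0018  0.0067] F [ 0.6672 -0.2726  5.1482] q [ 0.0033  0.8421  1.3713 -0.0474  1.4502  1.4964] w 0.04566560532185833
```

View pics/w10.png

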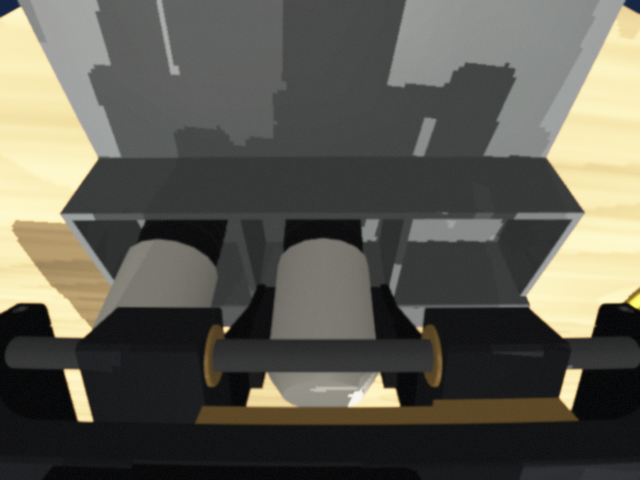

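View pics/s10.png

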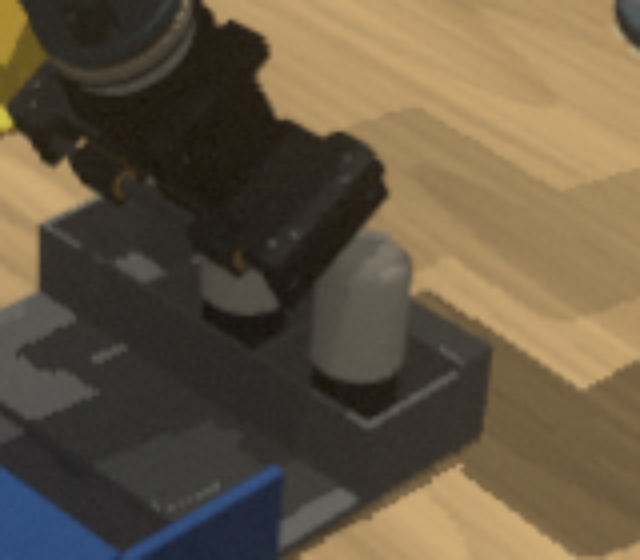

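Contact came at the expected height with the lamp in the middle cell. Releasing.

Call:
drive_tool([
  [[0,0,0,0,0,0],[0,0,0,0,0,0],[0,0,0,0,0,0]],
], grip=0.27)

```text
time: 18.62
position: [0.6219, 0.1073, 0.2313]
tool_rot: [0.965, 0.046, -0.259, 0.013]
ft_force: [-0.4, 0.1, -0.3]
grip_width: 0.0622
```

Call:
drive_tool([
  [[0.25,0.03,0.43,0,0,0],[0.4,0.04,0.7,0,0,0],[0.4,0.04,0.7,0,0,0],[0.2,0,0.9,0,0,0],[0,-0.3,0.9,0,0,0],[0,-0.8,0.4,0,0,0]],
])

```text
time: 19.38
position: [0.6534, 0.0823, 0.3344]
tool_rot: [0.965, 0.047, -0.257, 0.013]
ft_force: [0.0, -0.1, -0.3]
grip_width: 0.0635
```

Run:
```python
from h import *
delta([.361,-.395,.345],tgt(0,1.77))
o=robot.get_obs();np.save("pose11.npy",np.r_[o['position'],o['tool_rot']])
im=camera("wrist");cv2.imwrite("pics/w11.png",im[:,:,::-1])
im=camera("scene");cv2.imwrite("pics/s11.png",cv2.resize(im[:,:,::-1][180:320,320:480],None,fx=4,fy=4))
```

```text
t 19.375 pos [0.6534 0.0823 0.3344] units shift [-11.695  -19.0919   0.4244] turn [ 0.3297 -4.965  -0.6204] F [ 0.0364 -0.1398 -0.3404] q [-0.0317  0.7483  1.2423 -0.0655  1.6681  1.4526] w 0.06349217064077974
```

View pics/w11.png

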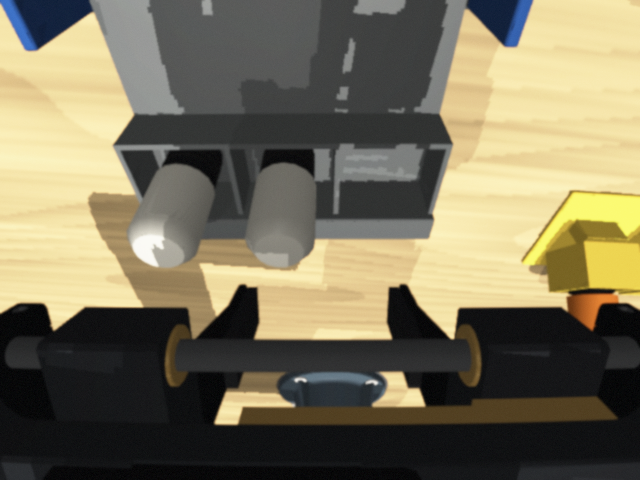

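View pics/s11.png

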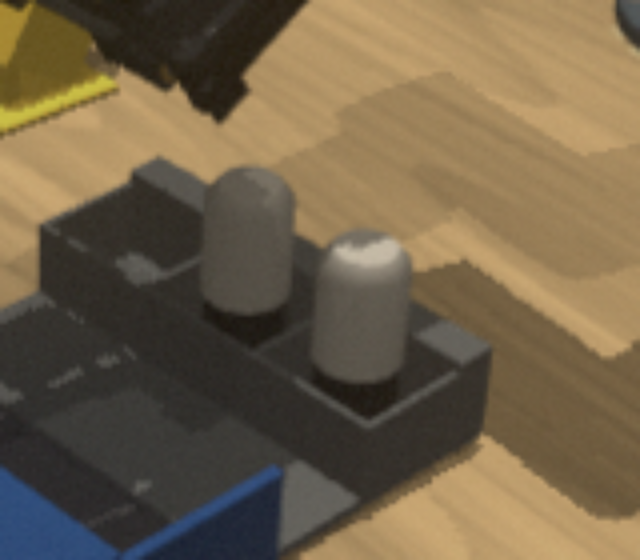

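Call:
drive_tool([
  [[-0.55,-0.95,0.3,0.03,-0.41,-0.05],[-0.55,-0.95,0.3,0.03,-0.41,-0.05],[-0.55,-0.95,0.3,0.03,-0.41,-0.05],[-0.55,-0.95,0.2,0.03,-0.41,-0.05],[-0.55,-0.95,0.2,0.03,-0.41,-0.05],[-0.55,-0.95,0.2,0.03,-0.41,-0.05],[-0.55,-0.95,0,0.03,-0.41,-0.05],[-0.55,-0.95,0,0.03,-0.41,-0.05]],
])

```text
time: 20.48
position: [0.5421, -0.1084, 0.3691]
tool_rot: [0.996, 0.026, -0.09, 0.003]
ft_force: [0.5, -0.7, 0.9]
grip_width: 0.0636
```

Call:
drive_tool([
  [[-0.6,-0.95,0,0.03,-0.41,-0.05],[-0.6,-0.95,0,0.03,-0.41,-0.05],[-0.6,-0.95,0,0.03,-0.41,-0.05],[-0.6,-0.95,0,0,-0.41,-0.07],[-0.6,-0.95,0,0,0,0],[-0.6,-0.95,0,0,0,0],[-0.6,-0.95,0,0,0,0],[-0.6,-0.95,0,0,0,0]],
])

```text
time: 21.48
position: [0.422, -0.2981, 0.369]
tool_rot: [1.0, 0.015, -0.004, -0.001]
ft_force: [0.4, -1.0, 0.4]
grip_width: 0.0634
```

Run:
```python
from h import *
delta([.380,-.3945,.325],tgt(0,1.77))
```

```text
t 21.475 pos [ 0.422  -0.2981  0.369 ] units shift [-1.6816 -3.8541 -1.7614] turn [-0.0214 -0.0818  0.0116] F [ 0.3789 -1.0033  0.4319] q [-0.8304  0.4336  1.7378 -0.0058  0.9776  0.714 ] w 0.06336611742625198
```

Call:
drive_tool([
  [[0,-1,0,0,-0.08,0],[0,-1,0,0,0,0],[-0.05,-1,0,0,0,0],[-0.03,-0.85,-0.2,0,0,0],[0,0,-1,0,0,0],[0,0,-1,0,0,0],[0,0,-1,0,0,0],[0,0,-0.8,0,0,0]],
])

```text
time: 22.48
position: [0.4207, -0.3935, 0.2679]
tool_rot: [1.0, 0.015, -0.0, -0.001]
ft_force: [-0.0, -0.4, 0.1]
grip_width: 0.0637
```

Run:
```python
from h import *
delta([.420,-.3945,.256],tgt(0,1.77))
im=camera("wrist");cv2.imwrite("pics/w12.png",im[:,:,::-1])
```

```text
t 22.475 pos [ 0.4207 -0.3935  0.2679] units shift [-0.0267 -0.0392 -0.4759] turn [-0.0276 -0.004   0.007 ] F [-0.0097 -0.361   0.1453] q [-0.9463  0.6518  1.669   0.0018  0.8234  0.5931] w 0.06374952079364603
```

View pics/w12.png

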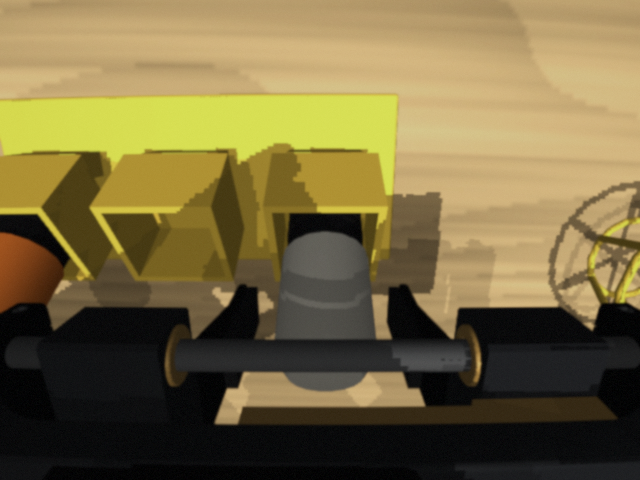

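Call:
drive_tool([
  [[0,0,-0.1,0,0,0],[0,0,0,0,0,0]],
])

```text
time: 22.78
position: [0.4213, -0.394, 0.2677]
tool_rot: [1.0, 0.015, 0.001, -0.0]
ft_force: [0.2, 0.1, 0.3]
grip_width: 0.0635
```

Call:
drive_tool([
  [[0,0,0,0,0,0],[0,0,0,0,0,0],[0,0,0,0,0,0],[0,0,0,0,0,0]],
], grip=1, force=35)

```text
time: 23.28
position: [0.4213, -0.3939, 0.2678]
tool_rot: [1.0, 0.015, 0.001, 0.0]
ft_force: [-0.6, -0.5, 3.0]
grip_width: 0.0452
```

Call:
drive_tool([
  [[-0.2,-0.01,0.35,0,0,0],[-0.3,-0.01,0.52,0,0,0],[-0.4,-0.01,0.69,0,0,0],[-0.4,-0.01,0.69,0,0,0],[-0.4,-0.01,0.69,0,0,0],[0,0,0.8,0,0,0],[0,0,1,0,0,0],[0,0.3,0.6,0,0,0]],
])

```text
time: 24.28
position: [0.3782, -0.3878, 0.4028]
tool_rot: [1.0, 0.015, 0.001, 0.001]
ft_force: [0.1, -1.1, -1.8]
grip_width: 0.045
```

Run:
```python
from h import *
delta([.629,.029,.38],tgt(-30,5.55))
im=camera("wrist");cv2.imwrite("pics/w13.png",im[:,:,::-1])
```

```text
t 24.275 pos [ 0.3782 -0.3878  0.4028] units shift [10.0309 16.6702 -0.9124] turn [-0.3006  5.014   0.6229] F [ 0.1273 -1.0548 -1.7839] q [-1.0045  0.4176  1.6452  0.0012  1.0761  0.5362] w 0.04504527560901243
```

View pics/w13.png

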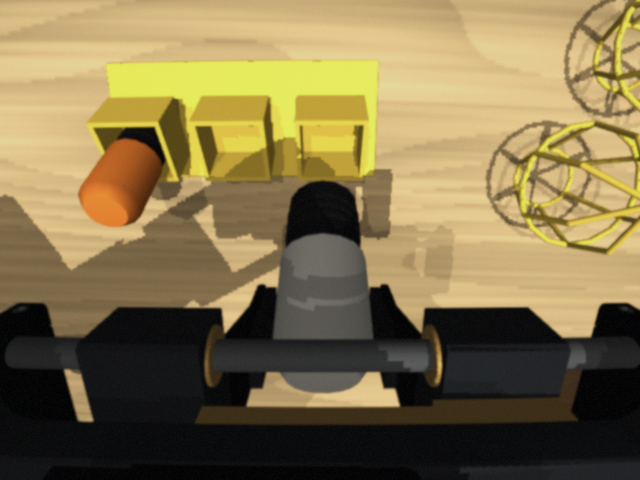

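Call:
drive_tool([
  [[0.55,0.95,0,-0.02,0.36,0.04],[0.55,0.95,0,-0.02,0.36,0.04],[0.55,0.95,0,-0.02,0.36,0.04],[0.55,0.95,0,-0.02,0.36,0.04],[0.55,0.95,0,-0.02,0.36,0.04],[0.55,0.95,0,-0.02,0.36,0.04],[0.55,0.95,0,-0.02,0.36,0.04],[0.55,0.95,0,-0.02,0.36,0.04]],
])

```text
time: 25.32
position: [0.4887, -0.1963, 0.4004]
tool_rot: [0.988, 0.032, -0.151, 0.005]
ft_force: [-0.4, 0.7, -1.3]
grip_width: 0.0454
```

Call:
drive_tool([
  [[0.6,0.95,0,-0.02,0.36,0.05],[0.6,0.95,0,-0.02,0.36,0.05],[0.6,0.95,-0.1,-0.02,0.36,0.05],[0.6,0.95,-0.2,-0.02,0.36,0.05],[0.6,0.95,-0.3,-0.02,0.36,0.05],[0.6,0.95,-0.4,-0.02,0.3,0.05],[0.6,0.95,-0.5,0,0,0],[0.6,0.95,-0.5,0,0,0]],
])

```text
time: 26.32
position: [0.6088, -0.0065, 0.3499]
tool_rot: [0.965, 0.047, -0.258, 0.011]
ft_force: [0.1, 0.3, -1.8]
grip_width: 0.0451
```

Run:
```python
from h import *
delta([.6356,.0295,.33],tgt(-30,5.55))
```

```text
t 26.325 pos [ 0.6088 -0.0065  0.3499] units shift [ 1.0723  1.4398 -0.7965] turn [-0.0361  0.0155  0.0065] F [ 0.0666  0.29   -1.7764] q [-0.1679  0.6666  1.3757 -0.1275  1.6063  1.3343] w 0.045064081313348436
```

Call:
drive_tool([
  [[0.5,0.7,-0.3,-0.03,0,0],[0.5,0.7,-0.4,0,0,0],[0.07,0.04,-0.5,0,0,0],[0,0,-0.3,0,0,0],[0,0,0,0,0,0]],
])

```text
time: 26.95
position: [0.6349, 0.0277, 0.3124]
tool_rot: [0.965, 0.046, -0.259, 0.012]
ft_force: [-0.4, 0.1, -0.9]
grip_width: 0.0452
```

Run:
```python
from h import *
delta([.6356,.0295,.243],tgt(-30,5.55))
im=camera("wrist");cv2.imwrite("pics/w14.png",im[:,:,::-1])
im=camera("scene");cv2.imwrite("pics/s14.png",cv2.resize(im[:,:,::-1][160:320,300:480],None,fx=4,fy=3.7))
```

```text
t 26.95 pos [0.6349 0.0277 0.3124] units shift [ 0.0263  0.0709 -2.7774] turn [-0.0017 -0.0021  0.0183] F [-0.416   0.0583 -0.8715] q [-0.1118  0.7449  1.3238 -0.1027  1.5874  1.3894] w 0.04522029164583383
```

View pics/w14.png

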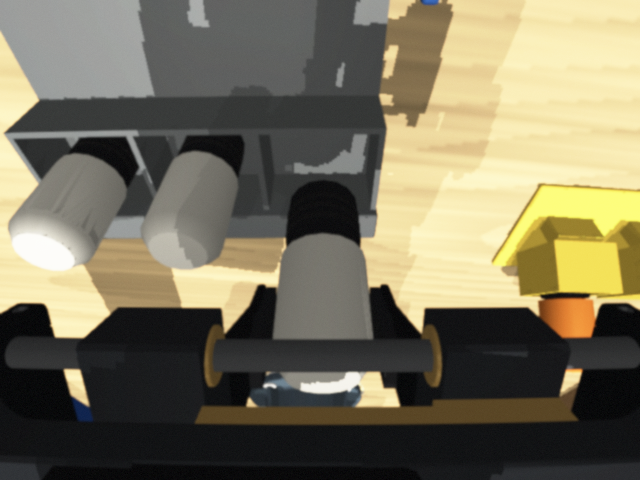

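View pics/s14.png

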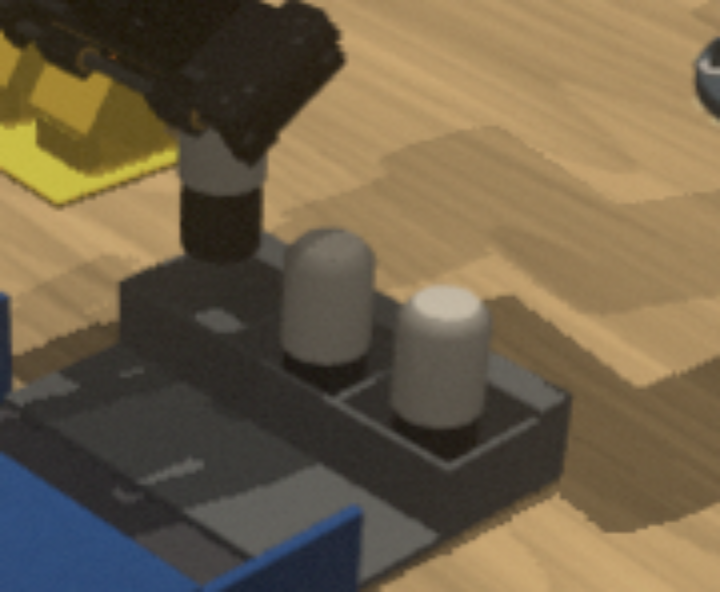

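Call:
drive_tool([
  [[0.02,0.06,-0.5,0,0,0],[0,0,-0.5,0,0,0],[0,0,-0.5,0,0,0],[0,0,-0.4,0,0,0],[0,0,-0.3,0,0,0],[0,0,-0.2,0,0,0],[0,0,-0.1,0,0,0],[0,0,-0.08,0,0,0]],
])

```text
time: 28.05
position: [0.6361, 0.03, 0.2489]
tool_rot: [0.965, 0.046, -0.257, 0.012]
ft_force: [0.1, -0.9, -1.2]
grip_width: 0.0452
```

Call:
drive_tool([
  [[0,0,-0.06,0,0,0],[0,0,-0.06,0,0,0],[0,0,0,0,0,0]],
])

```text
time: 28.42
position: [0.6359, 0.03, 0.2458]
tool_rot: [0.965, 0.046, -0.257, 0.012]
ft_force: [0.5, 0.1, -1.8]
grip_width: 0.0449
```

Call:
drive_tool([
  [[0,0,-0.06,0,0,0],[0,0,-0.04,0,0,0],[0,0,0,0,0,0]],
])

```text
time: 28.8
position: [0.6359, 0.03, 0.2432]
tool_rot: [0.965, 0.046, -0.258, 0.012]
ft_force: [-0.2, 0.2, -1.8]
grip_width: 0.0452
```

Call:
drive_tool([
  [[0,0,-0.05,0,0,0],[0,0,-0.03,0,0,0],[0,0,0,0,0,0]],
])

```text
time: 29.18
position: [0.6361, 0.03, 0.2424]
tool_rot: [0.965, 0.046, -0.257, 0.012]
ft_force: [0.1, -0.4, 4.0]
grip_width: 0.0449
```

Contact at the expected height (0.242). Release and retreat along the tool axis.

Call:
drive_tool([
  [[0,0,0,0,0,0],[0,0,0,0,0,0],[0,0,0,0,0,0]],
], grip=0.27)

```text
time: 29.55
position: [0.6358, 0.03, 0.2409]
tool_rot: [0.965, 0.046, -0.258, 0.012]
ft_force: [0.5, -0.0, -0.0]
grip_width: 0.0619
```

Call:
drive_tool([
  [[0.25,0.03,0.43,0,0,0],[0.4,0.04,0.7,0,0,0],[0.4,0.04,0.7,0,0,0],[0.2,0,0.9,0,0,0],[0,0,1,0,0,0],[-0.3,0,0.7,0,0,0],[0,0,0,0,0,0]],
])

```text
time: 30.42
position: [0.6595, 0.0329, 0.3539]
tool_rot: [0.965, 0.046, -0.256, 0.013]
ft_force: [0.5, -0.8, -0.3]
grip_width: 0.0634
```

Run:
```python
from h import *
delta([.41,.08,.32],tgt(10,5.55))
o=robot.get_obs();np.save("pose15.npy",np.r_[o['position'],o['tool_rot']])
im=camera("wrist");cv2.imwrite("pics/w15.png",im[:,:,::-1])
im=camera("scene");cv2.imwrite("pics/s15.png",cv2.resize(im[:,:,::-1][160:320,300:480],None,fx=4,fy=3.7))
```

```text
t 30.425 pos [0.6595 0.0329 0.3539] units shift [-9.9803  1.8858 -1.3575] turn [ 0.6415 -6.5883  0.0099] F [ 0.5342 -0.7923 -0.3195] q [-0.1007  0.7291  1.2232 -0.0982  1.6989  1.3871] w 0.06341402999331047
```

View pics/w15.png

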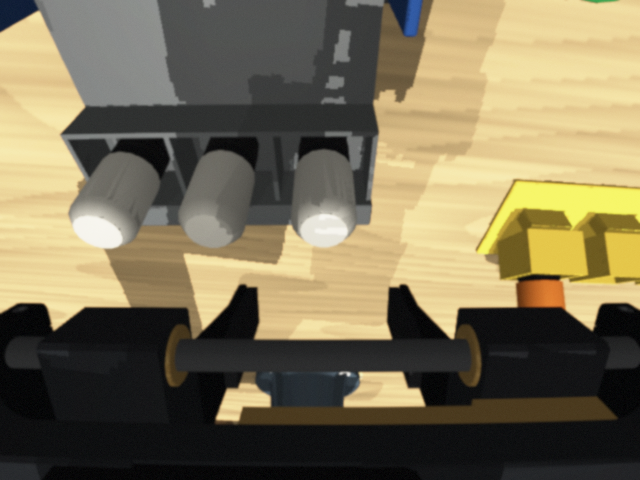

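View pics/s15.png

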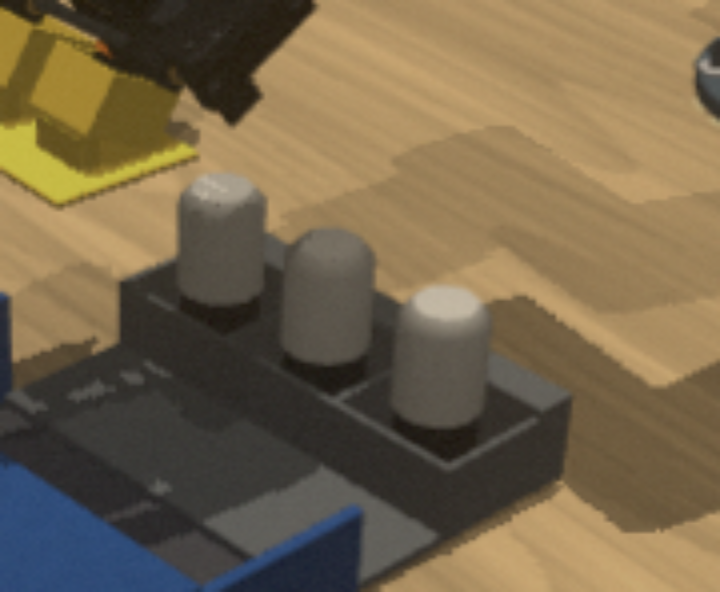

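Call:
drive_tool([
  [[-1,0.2,0,0.06,-0.65,0],[-1,0.2,0,0.06,-0.65,0],[-1,0.2,0,0.06,-0.65,0],[-1,0.2,0,0.06,-0.65,0],[-1,0.2,0,0.06,-0.65,0],[-1,0.2,0,0.06,-0.65,0],[-1,0.2,0,0.06,-0.65,0],[-1,0.2,0,0.06,-0.65,0]],
], grip=1)

```text
time: 31.52
position: [0.4586, 0.0729, 0.3512]
tool_rot: [0.999, 0.048, 0.013, 0.0]
ft_force: [-0.2, 0.8, 0.7]
grip_width: 0.0012
```

Call:
drive_tool([
  [[-1,0.2,0,0.06,-0.5,0],[-1,0.2,0,0.06,-0.4,0],[-0.8,0,0,0,0,0],[0,0,0,0,0,0]],
])

```text
time: 32.02
position: [0.3881, 0.083, 0.3514]
tool_rot: [0.997, 0.048, 0.058, -0.004]
ft_force: [-0.8, 0.7, 0.2]
grip_width: 0.0005
```

Run:
```python
from h import *
delta([.405,.083,.209],tgt(8,5.55))
```

```text
t 32.025 pos [0.3881 0.083  0.3514] units shift [ 0.6779  0.0004 -5.6949] turn [ 0.     -0.2186  0.0127] F [-0.8402  0.6645  0.1542] q [-0.0801  0.3049  2.0701  0.0371  0.6522  1.3671] w 0.0005472742942376158
```

Call:
drive_tool([
  [[0.2,0,-0.8,0,-0.1,0],[0.2,0,-0.9,0,-0.1,0],[0.1,0,-0.9,0,0,0],[0,0,-0.9,0,0,0],[0,0,-0.9,0,0,0],[0,0,-0.8,0,0,0],[0,0,-0.5,0,0,0],[0,0,0,0,0,0]],
])

```text
time: 33.02
position: [0.4032, 0.0826, 0.2082]
tool_rot: [0.996, 0.047, 0.07, -0.003]
ft_force: [0.5, 0.9, 0.7]
grip_width: 0.0004
```

Run:
```python
from h import *
delta([.440,.0865,.208],tgt(8,5.55))
im=camera("wrist");cv2.imwrite("pics/w16.png",im[:,:,::-1])
```

```text
t 33.025 pos [0.4032 0.0826 0.2082] units shift [ 1.4717  0.1571 -0.0082] turn [0.0013 0.0032 0.0197] F [0.5301 0.8757 0.6937] q [-0.0785  0.6623  2.1542  0.1277  0.1887  1.2736] w 0.0003707860402292668
```

View pics/w16.png

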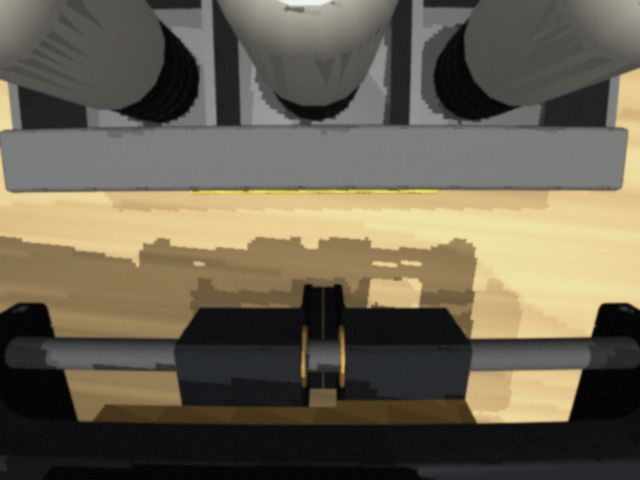

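Call:
drive_tool([
  [[0.4,0.04,0,0,0,0],[0.4,0.04,0,0,0,0],[0.3,0.03,0,0,0,0],[0.2,0.02,0,0,0,0],[0.2,0.02,0,0,0,0],[0.2,0.02,0,0,0,0],[0.2,0.02,0,0,0,0],[0.2,0.02,0,0,0,0]],
], force=40)

```text
time: 34.08
position: [0.4531, 0.0881, 0.2092]
tool_rot: [0.997, 0.048, 0.067, -0.003]
ft_force: [-5.3, -2.1, 1.7]
grip_width: 0.0
```

Call:
drive_tool([
  [[0.25,0.025,0,0,0,0],[0.25,0.025,0,0,0,0],[0.3,0.03,0,0,0,0],[0.3,0.03,0,0,0,0],[0.3,0.03,0,0,0,0],[0.3,0.03,0,0,0,0],[0.3,0.03,0,0,0,0],[0.3,0.03,0,0,0,0]],
])

```text
time: 35.08
position: [0.5099, 0.0938, 0.2091]
tool_rot: [0.997, 0.048, 0.066, -0.003]
ft_force: [-6.1, -2.4, 4.3]
grip_width: 0.0004
```

Run:
```python
from h import *
delta([.613,.1035,.208],tgt(8,5.55))
im=camera("wrist");cv2.imwrite("pics/w17.png",im[:,:,::-1])
```

```text
t 35.075 pos [0.5099 0.0938 0.2091] units shift [ 4.125   0.3898 -0.0437] turn [ 0.0023 -0.0646  0.0099] F [-6.1045 -2.3536  4.2938] q [-0.0383  0.7001  1.8828  0.0437  0.4274  1.398 ] w 0.0004385928477273667
```

View pics/w17.png

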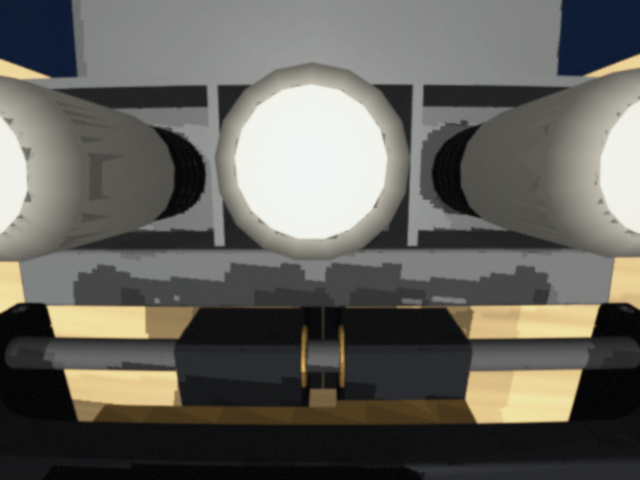

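Call:
drive_tool([
  [[0.3,0.03,0,0,0,0],[0.3,0.03,0,0,0,0],[0.3,0.03,0,0,0,0],[0.3,0.03,0,0,0,0],[0.3,0.03,0,0,0,0],[0.3,0.03,0,0,0,0],[0.3,0.03,0,0,0,0],[0.3,0.03,0,0,0,0]],
])

```text
time: 36.12
position: [0.5699, 0.0998, 0.2089]
tool_rot: [0.997, 0.048, 0.066, -0.003]
ft_force: [-6.8, -1.2, 4.4]
grip_width: 0.0007
```

Call:
drive_tool([
  [[0.2,0.02,0,0,0,0],[0.2,0.02,0,0,0,0],[0.15,0.015,0,0,0,0],[0.1,0.01,0,0,0,0],[0.1,0.01,0,0,0,0],[0.1,0.01,0,0,0,0]],
])

```text
time: 36.88
position: [0.5915, 0.1019, 0.2089]
tool_rot: [0.997, 0.048, 0.067, -0.003]
ft_force: [-6.3, -0.6, 3.2]
grip_width: 0.0005
```

Call:
drive_tool([
  [[0.15,0.015,0,0,0,0],[0.15,0.015,0,0,0,0],[0.1,0.01,0,0,0,0],[0.1,0.01,0,0,0,0],[0.1,0.01,0,0,0,0],[0.1,0.01,0,0,0,0]],
])

```text
time: 37.62
position: [0.6085, 0.1036, 0.2089]
tool_rot: [0.997, 0.048, 0.066, -0.003]
ft_force: [-7.1, -1.9, 5.6]
grip_width: 0.0005
```

Call:
drive_tool([
  [[0.1,0.01,0,0,0,0],[0.1,0.01,0,0,0,0]],
])

```text
time: 37.88
position: [0.6117, 0.104, 0.2086]
tool_rot: [0.997, 0.048, 0.063, -0.003]
ft_force: [-14.1, -3.2, 10.6]
grip_width: 0.0003
```

Call:
drive_tool([
  [[0.08,0.008,0,0,0,0],[0,0,0,0,0,0]],
])

```text
time: 38.12
position: [0.6124, 0.1042, 0.2084]
tool_rot: [0.997, 0.048, 0.061, -0.003]
ft_force: [-15.0, -4.3, 10.7]
grip_width: 0.0003
```

Call:
drive_tool([
  [[-0.15,-0.015,0,0,0,0],[-0.15,-0.015,0,0,0,0],[-0.2,-0.02,0,0,0,0],[-0.2,-0.02,0,0,0,0],[-0.3,-0.03,0,0,0,0],[-0.4,-0.04,0,0,0,0],[-0.4,-0.04,0,0,0,0]],
])

```text
time: 39.0
position: [0.5732, 0.0996, 0.2103]
tool_rot: [0.996, 0.047, 0.072, -0.003]
ft_force: [0.0, 0.2, 0.1]
grip_width: 0.0002
```

Run:
```python
from h import *
delta([.5,.09,.3],tgt(0,5.55))
im=camera("wrist");cv2.imwrite("pics/w18.png",im[:,:,::-1])
im=camera("scene");cv2.imwrite("pics/s18.png",im[:,:,::-1])
```

```text
t 39.0 pos [0.5732 0.0996 0.2103] units shift [-2.928  -0.3859  3.5897] turn [-0.1242  1.3741  0.0156] F [0.0074 0.1585 0.0518] q [-0.0233  0.7391  1.724   0.0317  0.5351  1.4261] w 0.0001795620070089072
```

View pics/w18.png

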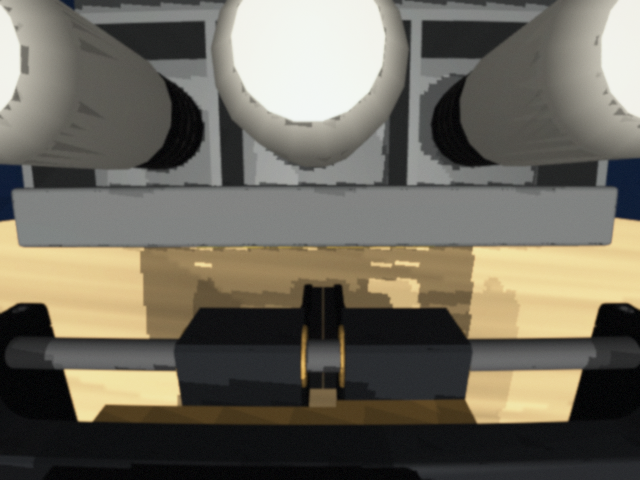

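View pics/s18.png

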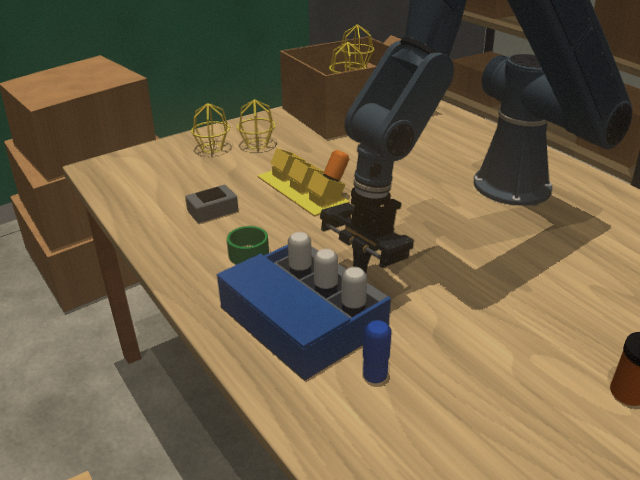

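The fingers are clear of the drawer face and the drawer stays shut. All three lamps are upright. I back off further and check again.

Call:
drive_tool([
  [[-0.8,-0.1,0,0,0,0],[-0.8,-0.3,0.3,0,0,0],[-0.5,-0.6,0.8,0,0.2,0],[-0.2,-1,0.9,0,0.3,0],[0,-1,0.9,0,0.3,0],[0,-1,0.5,0,0.3,0],[0,-1,0,0,0,0],[0,-1,0,0,0,0]],
])

```text
time: 40.1
position: [0.5159, -0.0512, 0.2952]
tool_rot: [0.999, 0.047, 0.014, -0.005]
ft_force: [-0.4, -0.6, -0.1]
grip_width: 0.0001
```

Call:
drive_tool([
  [[0,0,0,0,0,0],[0,0,0,0,0,0],[0,0,0,0,0,0],[0,0,0,0,0,0]],
])

```text
time: 40.6
position: [0.5154, -0.0494, 0.2945]
tool_rot: [0.999, 0.048, 0.013, -0.006]
ft_force: [0.6, 0.1, -0.5]
grip_width: 0.0002
```

Run:
```python
from h import *
delta([.5,.09,.3],tgt(0,5.55))
im=camera("top");cv2.imwrite("pics/t19.png",im[:,:,::-1])
a=cv2.cvtColor(cv2.imread("pics/top0.png"),cv2.COLOR_BGR2GRAY);b=cv2.cvtColor(cv2.imread("pics/t19.png"),cv2.COLOR_BGR2GRAY)
A=a[105:235,175:325];Bb=b[105:235,175:325]
cv2.imwrite("pics/t19c.png",cv2.resize(np.vstack([A,Bb]),None,fx=2.3,fy=2.3))
im=camera("scene");cv2.imwrite("pics/s19.png",cv2.resize(im[:,:,::-1][200:380,200:420],None,fx=3.2,fy=3.2))
```

```text
t 40.6 pos [ 0.5154 -0.0494  0.2945] units shift [-0.6157  5.5762  0.2196] turn [-0.1255  0.2413  0.0107] F [ 0.5598  0.1073 -0.4809] q [-0.3166  0.5493  1.8085  0.0294  0.7641  1.1374] w 0.0001997313654792535
```

View pics/t19c.png

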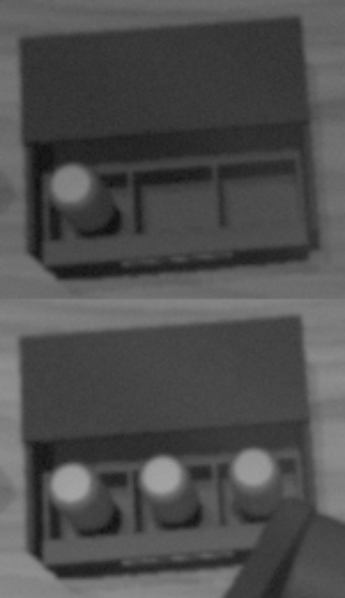

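View pics/s19.png

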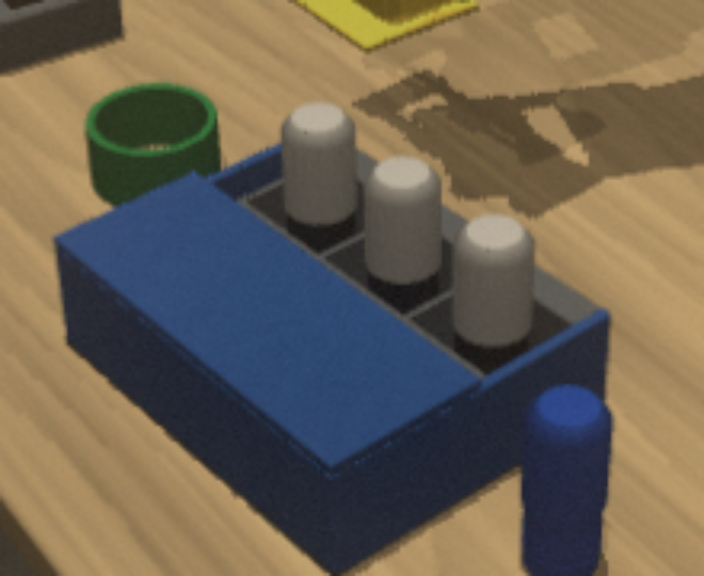

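View pics/t19.png

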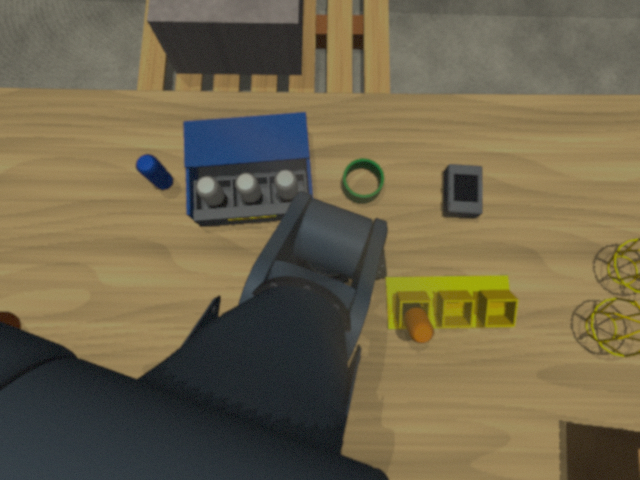

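The drawer front sits in the same pixel rows as at the start. The three lamps stand upright, and the amber lamp at (419,325), the tape roll and the charger have not moved. Handing in.

Run:
```python
from rig import robot
print(robot.hand_in()); o=robot.get_obs(); print(o['time'],o['ft_force'])
```

```text
the job is handed in; nothing more can be done
None
the job is handed in; nothing more can be done
```

I carried out the whole task and handed it in at about 40.7 s of the 72 s allowed; the interface gives no verdict.

- **Opening:** I pressed the drawer front until it met the stop, at about 15 N, and it sprang out. From the wrist picture it was about 146 mm out.
- **Lamps:** I moved the two white lamps from the middle and right rack pockets into the middle and right cells. Each was lowered until the wrist felt the floor (about 4–5 N), then released.
- **Closing:** I pushed the drawer back in to the stop with the tool leaned back 8 degrees, then withdrew.

**Last checks:** After I backed off, the drawer stayed shut for about 2 s, level with where it sat at the start in the top view. The three lamps stood upright in their own cells. The amber lamp, tape roll and charger looked unmoved, and the robot was touching nothing. I judged these last points by eye from the pictures, without measuring them.

**What went differently:**
- The first press took longer than planned because the wrist passed near a singular pose.
- I gripped the second lamp about 12 mm higher than planned and corrected for that when setting it down.
- My measured drawer position differed by about 3.5 mm from the nominal one. I used the measured value for both placements.

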